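# Push two specimen bars to the scribed lines of a scoring jig

## Robot

A 6-joint arm with a two-finger parallel gripper is mounted at the origin on a cart in front of the work surface, level with it; the furniture and walls round the work are solid. World frame = base frame: x ahead of the robot, y to its left, z up, the work surface at z = 0. Lengths are in m, angles in rad, forces in N, time in s.
With the tool pointing down it reaches from about 0.375 to 0.9 m from the base axis. Payload 3.1 kg.
Tool frame: the origin (TCP) lies at the very end of the fingers, on their centre line; the grasp point (between the pads) lies 19 mm behind it (tcp_to_grasp is the distance from the TCP to the grasp point, in m); z points along the fingers, y is the direction in which the jaws open and shut (so a half turn about z gives the same grasp; the last joint's range is limited). The gripper opens to 85 mm and grips with 20 to 120 N. Pads are 22 mm wide; open, the fingers measure 114 mm over their backs; the gripper's body (76 mm by 85 mm) begins 54 mm behind the grasp point. The pads swing forward as they close: fully open they stand 13 mm farther back than shut.
Start: joints at [-1.409, 0.527, 1.433, -0, 1.181, -0.178], TCP at [0.208, -0.589, 0.231] pointing down, gripper open.
Joint ranges: [-3.08, 3.08], [-0.75, 2.2], [0.22, 2.44], [-1.43, 4.57], [0, 2.65], [-2.85, 2.85]. Speed limits (rad/s): [2.79, 2.79, 3.14, 3.14, 3.14, 3.14].

## Interface

Orientations are given as a unit quaternion [x, y, z, w].
In Python, from station import sense, snapshot, camera_info, sign_off, tcp_to_grasp gives the robot as it stands.
- The arm moves only by the shell command python3 -m inch 'ROWS' [FORCE]. ROWS is JSON, a list of rows, each a list of 3 entries, a list of its own where there are three numbers: the closure, from -1 (fully open) to 1 (shut), so that 0 is half open, then the shift along the tool's x, y, z normalised to -1 to 1, where 1 is 10 cm, then the turn, a rotation vector about the tool's x, y, z normalised to -1 to 1, where 1 is 360 degrees. In form: [[jaw, [dx, dy, dz], [ax, ay, az]], ...]. A call has 1 to 20 rows; each row is the pose to reach, as a shift and turn from the pose commanded when the call began, along the tool's axes at that moment, turning the shorter way round; what a row does not reach only later rows make up. A row lasts 1/10 s, in which the tool goes at most 50 mm and 8.59 degrees, less where a joint would pass 70% of its speed; a pose out of reach is approached as far as the arm can. A call with a number of a shift or a turn outside -1 to 1 is refused whole. A call with a gripper value outside its range is refused whole. The fingers move at their own pace and stop on an object; FORCE is the grip in N (left out, the last holds). Time passes only in rows, so rows that repeat a pose let the fingers close. It gives the time, the measured TCP pose, the force and the opening at its end, in the units of the state.
- sense(): the state, without advancing time (a new reading comes with each control period).
- snapshot(name): name is "scene" or "side" or "wrist"; returns (picture, depth): 480x640x3 uint8, blue, green, red; 480x640 float32, m along the optical axis (not along the pixel's ray), 0 where there is no reading.
- camera_info(name): a dict with "K" (3x3 intrinsics, pixels), "origin" and "orientation" of the camera in the world. Camera axes: x right, y down, z forward; pixel columns grow to the right and rows downward; lengths in m; the calibration is good to about 2 mm. A picture is of the moment at which its call begins: read the wrist's pose just before it. camera_info takes no time and is no camera call; for the wrist camera it gives the pose at the moment of the call.
- sign_off(): hands the job in, once; it reports no verdict.
The state is a dict: "t": time; "q": joint angles; "qd": joint speeds; "tau": joint torques, N m; "tcp_pos": TCP position; "tool_rot": TCP orientation; "force": force on the tool from outside, world axes, zero at the start; "ft_torque": the same for the moment, N m; "finger_gap": opening from 0.0 (shut) to 1.0 (fully open).
Only numpy, scipy, OpenCV 4.12 (cv2) and the standard library are available. Lean on these libraries where they do the work, as an engineer would, in place of code of your own. Each camera call takes 0.05 s, during which the arm holds its last target.

## Task

Set up the scoring jig: push the blue bar on along the right-hand channel, where it already lies, and put the brass bar from the worktop into the left-hand one (left and right as seen from the jig's open front), and push each in under the clear guard, until its far edge just meets the scribed line of its own channel. There is no stop, so do not run past the line; let go of both bars lying flat in their channels, and leave the two jars and the dropper bottle near them where they stand.

Things in the scene. Friction and masses are not known exactly. Their poses are not given: they have to be found in the camera images.
- jig: Scoring jig, fixed; origin on the worktop. Its x points along both channels from the open front to the open back (away from the robot and to its left), y to the left of that, z up. Black bed, x -120 to +100 mm, y +/-67 mm, top at z = 8 mm. Two straight channels 29 mm wide, centred at y = +27 (left) and -27 mm (right), lie between aluminium rails only 6 mm high (tops at z = 14 mm) that run from x = -50 to 95 mm.
- left_mouth (a point): Middle of the left channel's mouth, on the bed, at jig x = -50 mm; axes as the jig's. Before it the rails taper off to points (the middle rail's ends at jig x = -63 mm); in front of that the bed is a bare apron with nothing above it.
- right_mouth (a point): Middle of the right channel's mouth, likewise. To the right of the jig stands a fixed microscope, 0.5 m tall, its eyepieces reaching forward to about world x = 0.48 m, y = -0.05 to -0.25 m: swing past it close to the robot.
- guard_edge (a point): Middle of the lower front edge of the clear guard plate (yellow trim along its front), at jig x = -24 mm, z = 84 mm. The guard covers the full width from here back to jig x = 95 mm, underside z = 84 mm (76 mm over the bed), top 92 mm, on four posts 10 mm thick at jig x = 45 and 85 mm, y = +/-60 mm. A bar at its line lies wholly under the guard.
- left_line (a point): Middle of the scribed line (white on the bed, red on the rail tops, 2 mm wide) across the left channel, on the bed surface, 62 mm along +x from the jig's origin; axes as the jig's. The brass bar belongs here: its far edge meets the line when its centre lies 30 mm before it (x = -30 mm in this frame).
- right_line (a point): Middle of the scribed line (same look) across the right channel, on the bed surface, 50 mm along +x from the jig's origin (12 mm nearer the front than the left one); axes as the jig's. The blue bar belongs here: its far edge meets the line when its centre lies 30 mm before it.
- blue_bar_center (a point): Centre of the blue metal bar, 60 (x) x 26 (y) x 30 (z) mm, about 0.13 kg, symmetric end for end. It starts lying in the right-hand channel, its near end still in front of the guard, 25 to 50 mm short of the line. Slides with ordinary dry friction and stops where the push stops.
- brass_bar_center (a point): Centre (half-way up) of the brass bar, 60 (x) x 26 (y) x 30 (z) mm, about 0.25 kg, symmetric end for end. It starts lying flat on the worktop left of the jig, its length roughly along the jig's, between the small white jar and the blue dropper bottle, which stand past its ends; its long sides are free for fingers.
- white_jar_center (a point): small white-lidded specimen jar, 44 mm across, 56 mm tall, standing near the end of the brass bar that is nearer the robot; bystander; this is its centre, half-way up.
- blue_dropper_center (a point): blue dropper bottle with black cap, 34 mm across, 100 mm tall, standing near the far end of the brass bar; bystander; this is its centre, half-way up.
- yellow_jar_center (a point): yellow-lidded specimen jar, 54 mm across, 72 mm tall, standing left of the jig, farther back than the brass bar; bystander; this is its centre, half-way up.
Mind the look-alikes: they are no part of the job. Of the things shaped like the part that bears blue_bar_center, the blue one is meant. Of the things that look like the part that bears brass_bar_center, the smaller one is meant.

How it is judged:
By the outcome, as a careful person would: the job done as asked, in the order asked, and still so for the second after the job is handed in, with the robot touching nothing.
It also fails if it takes over 69 s, if anything falls off the work surface, if the arm or the gripper's body presses on something with over 40 N, if the wrist force passes 120 N, or if a joint passes its speed limit or range.

## Working session

There is one attempt and no reset: what is moved stays moved. The work goes in short steps, Python scripts to look and compute and a shell command to move; the robot and the scene stay as the last step left them, time stands still between calls to the robot, and variables do not carry over. Pictures are saved under pics/ and viewed, and the job is handed in when it is done.

```bash
ls; mkdir -p pics; python3 - <<'E'
from station import *
import cv2,numpy as np
s=sense();print(s)
for n in("scene","side","wrist"):
    c=camera_info(n);print(n,c)
    p,d=snapshot(n);cv2.imwrite(f"pics/{n}0.png",p);np.savez(f"pics/{n}0.npz",p=p,d=d,K=c["K"],o=c["origin"],r=c["orientation"])
print(tcp_to_grasp)
E
```

```text
pics
{'t': 0.0, 'q': array([-1.40948958e+00,  5.28447794e-01,  1.43389593e+00,  1.64980051e-05,
        1.18139387e+00, -1.78493178e-01]), 'qd': array([ 0.00118394,  0.00013249,  0.00084001, -0.00068841, -0.00173498,
        0.00267385]), 'tau': array([ 4.16823914e-04, -4.42343080e+01, -1.78024668e+01, -4.88647015e-05,
        8.52236379e-03, -3.03929212e-06]), 'tcp_pos': array([ 0.20823191, -0.58853915,  0.23034693]), 'tool_rot': array([ 9.85601651e-01,  1.69080559e-01,  1.68436594e-05, -1.07236485e-03]), 'force': array([0.36816185, 0.05692625, 0.08035488]), 'ft_torque': array([-0.02622518,  0.00846355, -0.00190777]), 'finger_gap': 0.9984093212582706}
scene {'K': array([[439.66347331,   0.        , 319.74331018],
       [  0.        , 439.66347331, 237.74234057],
       [  0.        ,   0.        ,   1.        ]]), 'origin': array([-0.10994404,  0.65399861,  0.56578117]), 'orientation': array([-0.39419424,  0.78674106, -0.42001868,  0.22188673])}
side {'K': array([[614.47831673,   0.        , 333.83829317],
       [  0.        , 614.47831673, 252.48898567],
       [  0.        ,   0.        ,   1.        ]]), 'origin': array([-0.22362007,  0.84812974,  0.66693951]), 'orientation': array([-0.35690554,  0.80154006, -0.43583074,  0.2005082 ])}
wrist {'K': array([[333.77794924,   0.        , 320.42141127],
       [  0.        , 333.77794924, 243.99048723],
       [  0.        ,   0.        ,   1.        ]]), 'origin': array([ 0.27229383, -0.56667283,  0.37196584]), 'orientation': array([ 0.80869182, -0.57238393, -0.0793031 ,  0.11002362])}
0.0187
```

View pics/scene0.png

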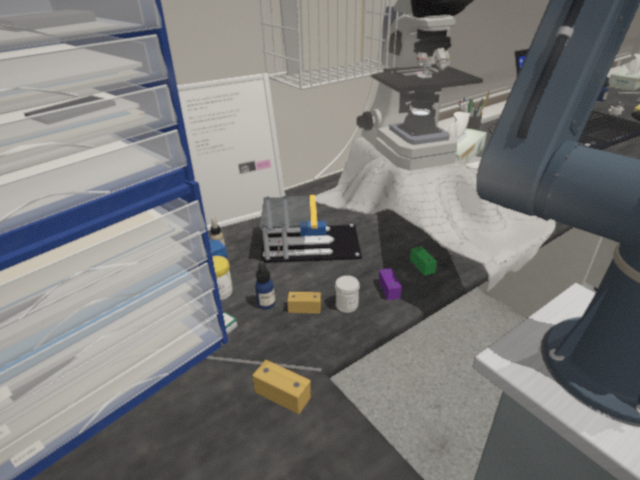

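View pics/side0.png

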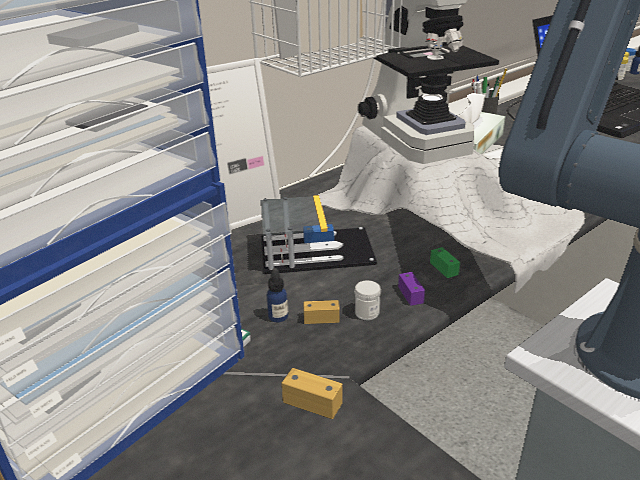

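View pics/wrist0.png

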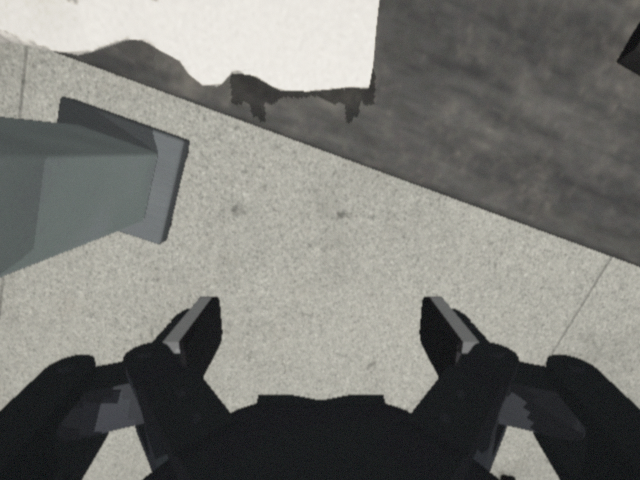

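The scene and side views both show the same layout (pixels from the side view):
- **Jig:** around (315,245). The blue bar is at its right channel, (320,233), partly behind the yellow guard trim.
- **Small brass bar:** (321,312), between the dropper (277,300) and the white jar (367,300).
- **Look-alikes:** a bigger brass block at (312,393), and purple (411,288) and green (445,263) bars.

Enlarging to confirm, and measuring.

```bash
cat > h.py <<'E'
import numpy as np,cv2
from scipy.spatial.transform import Rotation as R
def load(f):
    z=np.load(f);return z["p"],z["d"],z["K"],z["o"],R.from_quat(z["r"]).as_matrix()
def grab(n,tag):
    from station import camera_info,snapshot
    c=camera_info(n);p,d=snapshot(n);cv2.imwrite(f"pics/{tag}.png",p);np.savez(f"pics/{tag}.npz",p=p,d=d,K=c["K"],o=c["origin"],r=c["orientation"])
def cloud(d,K,o,M):
    v,u=np.mgrid[:d.shape[0],:d.shape[1]];c=np.stack([(u-K[0,2])/K[0,0]*d,(v-K[1,2])/K[1,1]*d,d],-1)
    return c@M.T+o
def ray(u,v,z,K,o,M):
    r=M@np.array([(u-K[0,2])/K[0,0],(v-K[1,2])/K[1,1],1]);return o+r*(z-o[2])/r[2]
def proj(P,K,o,M):
    c=(np.atleast_2d(P)-o)@M;return np.stack([c[:,0]/c[:,2]*K[0,0]+K[0,2],c[:,1]/c[:,2]*K[1,1]+K[1,2]],1)
E
python3 - <<'E'
from h import *
p,d,K,o,M=load("pics/side0.npz")
cv2.imwrite("pics/crop1.png",cv2.resize(p[180:345,235:435],None,fx=4,fy=3.6,interpolation=cv2.INTER_CUBIC)[:600])
P=cloud(d,K,o,M)
h=cv2.cvtColor(p,cv2.COLOR_BGR2HSV)
H,S,V=[h[...,i].astype(int) for i in range(3)]
for n,m in dict(brass=(H>12)&(H<25)&(S>120)&(V>60),blue=(H>100)&(H<122)&(S>140)&(V>60),yel=(H>=22)&(H<32)&(S>150)).items():
    m=(m&(P[...,2]<.2)&(P[...,2]>0.002)&(d>0)).astype(np.uint8)
    k,l,st,ce=cv2.connectedComponentsWithStats(m)
    for i in range(1,k):
        if st[i,4]>40:
            q=P[l==i];print(n,st[i],np.round(np.percentile(q,[2,50,98],axis=0),3).tolist())
E
```

```text
brass [621  52   8  12  48] [[0.713, -1.427, 0.058], [0.725, -1.34, 0.07], [0.759, -1.314, 0.075]]
brass [479 131  13  16  42] [[0.638, -0.5, 0.038], [0.651, -0.451, 0.044], [0.667, -0.41, 0.05]]
brass [315 204  13  28  57] [[0.524, 0.15, 0.044], [0.542, 0.208, 0.091], [0.603, 0.219, 0.094]]
brass [304 300  35  24 744] [[0.388, 0.296, 0.003], [0.409, 0.323, 0.025], [0.435, 0.348, 0.032]]
brass [ 282  368   61   51 2028] [[0.234, 0.429, 0.004], [0.268, 0.461, 0.037], [0.309, 0.485, 0.042]]
blue [626  48  10   8  44] [[0.742, -1.482, 0.059], [0.758, -1.453, 0.071], [0.783, -1.431, 0.076]]
blue [304 224  30  19 308] [[0.533, 0.14, 0.013], [0.593, 0.17, 0.027], [0.611, 0.224, 0.088]]
blue [218 252  18  36 108] [[0.421, 0.473, 0.143], [0.423, 0.476, 0.173], [0.451, 0.483, 0.199]]
blue [  70  296  174  184 1737] [[0.367, 0.474, 0.003], [0.393, 0.631, 0.013], [0.424, 0.761, 0.109]]
blue [  0 444  17  36 262] [[0.353, 0.824, 0.081], [0.355, 0.828, 0.103], [0.359, 0.833, 0.132]]
yel [622  52   7  12  44] [[0.713, -1.417, 0.058], [0.724, -1.349, 0.069], [0.754, -1.313, 0.075]]
yel [314 196  13  33 176] [[0.528, 0.142, 0.09], [0.577, 0.181, 0.092], [0.634, 0.215, 0.095]]
```

View pics/crop1.png

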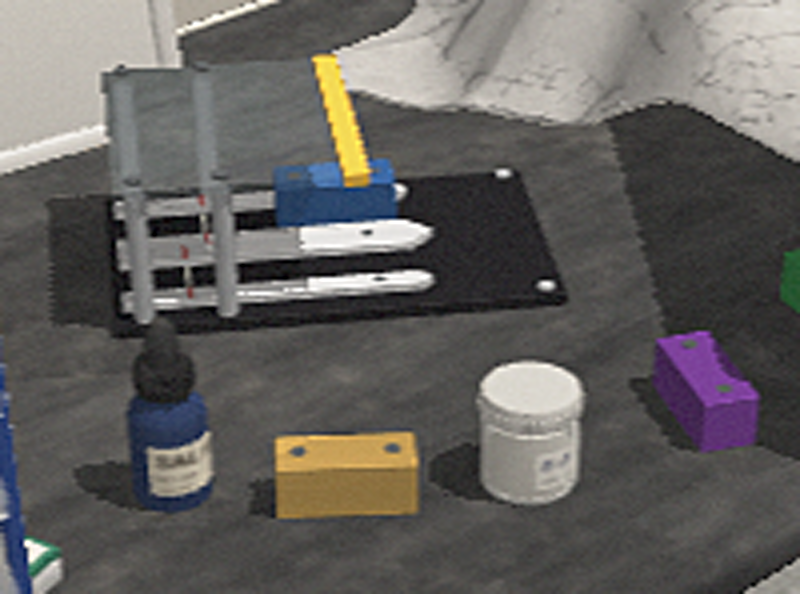

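Each candidate has look-alikes, so here is my choice:
- **Brass:** the small block at side (321,312) against the larger one at (312,393). The small one is meant: it is about 60 mm long and lies between the dropper and the white jar.
- **Blue:** the bar at (320,233) in the jig's right channel, against purple (411,288) and green (445,263). The blue one is meant.

The crop confirms both. I'll swing in close to the robot to get a wrist view.

```bash
python3 -m inch '[[-1,[0.19,-0.23,0],[0,0,0]],[-1,[0.38,-0.46,0],[0,0,0]],[-1,[0.57,-0.69,0],[0,0,0]],[-1,[0.75,-0.92,0],[0,0,0]]]'
python3 -m inch '[[-1,[0.25,-0.3,0],[0,0,0]],[-1,[0.5,-0.6,0],[0,0,0]],[-1,[0.75,-0.9,0],[0,0,0]]]'
python3 -m inch '[[-1,[0.25,-0.3,0],[0,0,0]],[-1,[0.5,-0.6,0],[0,0,0]],[-1,[0.75,-0.9,0],[0,0,0]]]'
python3 -m inch '[[-1,[0.25,-0.3,0],[0,0,0]],[-1,[0.5,-0.6,0],[0,0,0]],[-1,[0.65,-0.9,0],[0,0,0]],[-1,[0.65,-0.9,0],[0,0,0]]]'
```

```text
t: 0.55
tcp_pos: [0.2486, -0.4761, 0.231]
tool_rot: [0.986, 0.169, 0.0, -0.0]
force: [0.4, 0.5, 0.3]
finger_gap: 1.005
t: 0.85
tcp_pos: [0.2893, -0.366, 0.2311]
tool_rot: [0.986, 0.169, 0.0, -0.0]
force: [0.8, 0.3, -0.4]
finger_gap: 0.998
t: 1.15
tcp_pos: [0.33, -0.2562, 0.2313]
tool_rot: [0.986, 0.169, 0.0, -0.0]
force: [0.7, 0.7, 0.3]
finger_gap: 1.003
t: 1.55
tcp_pos: [0.36, -0.1471, 0.231]
tool_rot: [0.985, 0.171, -0.001, -0.002]
force: [0.2, -0.1, -0.2]
finger_gap: 1.0
```

```bash
python3 -m inch '[[-1,[0.18,-0.3,0],[0,0,0]],[-1,[0.36,-0.6,0],[0,0,0]],[-1,[0.5,-0.9,0],[0,0,0]]]'
python3 -m inch '[[-1,[0.25,-0.3,-0.1],[0,0,-0.02]],[-1,[0.5,-0.6,-0.2],[0,0,-0.04]],[-1,[0.7,-0.8,-0.3],[0,0,-0.06]],[-1,[0.8,-1,-0.3],[0,0,-0.08]],[-1,[0.8,-1,-0.3],[0,0,-0.097]],[-1,[0.8,-1,-0.3],[0,0,-0.097]],[-1,[0.8,-1,-0.3],[0,0,-0.097]]]'
python3 - <<'E'
from h import *
from station import sense
s=sense();print(s["q"],s["tcp_pos"])
grab("wrist","w1")
E
```

```text
t: 1.85
tcp_pos: [0.379, -0.0497, 0.2314]
tool_rot: [0.986, 0.168, 0.0, 0.0]
force: [0.1, 0.3, 0.1]
finger_gap: 1.001
t: 2.55
tcp_pos: [0.4205, 0.0706, 0.2612]
tool_rot: [0.89, 0.456, -0.0, 0.0]
force: [0.2, 0.7, -0.2]
finger_gap: 1.003
[-9.68963412e-02  2.15141220e-01  1.86543811e+00 -3.55511293e-04
  1.06108538e+00  5.27698848e-01] [0.42052259 0.07055552 0.26120734]
```

View pics/w1.png

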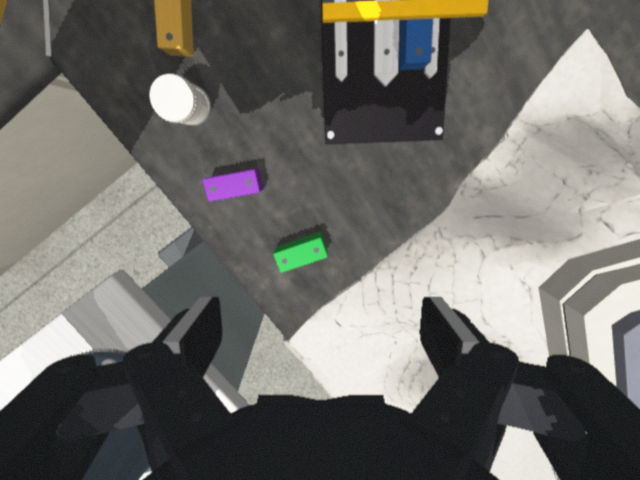

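The wrist view shows the jig front at (385,70): bed corners (326,142) and (440,138), yellow trim at v≈10. The blue bar is at (417,45), the small brass bar at (172,25) and the white jar at (178,97). I'll go about 9 cm closer for a full view.

```bash

python3 -m inch '[[-1,[0.3,0,-0.1],[0,0,0]],[-1,[0.6,0,-0.2],[0,0,0]],[-1,[0.9,0,-0.3],[0,0,0]],[-1,[0.9,0,-0.3],[0,0,0]],[-1,[0.9,0,-0.3],[0,0,0]]]'
python3 - <<'E'
from h import *
from station import sense
s=sense();print(s["q"],s["tcp_pos"],s["tool_rot"])
grab("wrist","w2")
E
```

```text
t: 3.1
tcp_pos: [0.4726, 0.1438, 0.291]
tool_rot: [0.89, 0.457, -0.0, 0.0]
force: [-0.2, 0.3, -0.8]
finger_gap: 1.0
[ 6.91187144e-02  2.77119878e-01  1.67612845e+00 -5.25246831e-04
  1.18916954e+00  6.91685447e-01] [0.4726373  0.1438409  0.29102881] [ 8.89652403e-01  4.56638119e-01 -4.75244656e-04  6.14036181e-05]
```

View pics/w2.png

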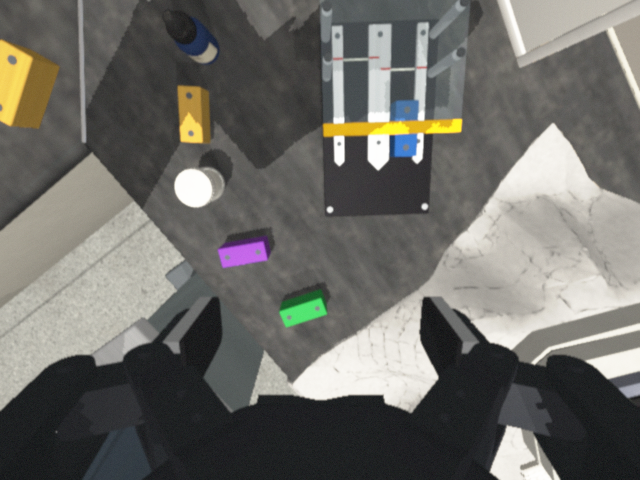

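The whole jig is visible now: guard trim (392,127), scribed lines at (356,59) and (405,69), blue bar (405,128), brass bar (193,115), white jar (199,187), dropper (197,45). I'll make enlarged crops for precise pixels.

```bash

python3 - <<'E'
from h import *
p,d,K,o,M=load("pics/w2.npz")
cv2.imwrite("pics/c2.png",cv2.resize(p[10:225,310:475],None,fx=4,fy=4,interpolation=cv2.INTER_CUBIC)[:600])
cv2.imwrite("pics/c2.png",cv2.resize(p[20:220,310:475],None,fx=4.0,fy=3.0,interpolation=cv2.INTER_CUBIC))
cv2.imwrite("pics/c3.png",cv2.resize(p[0:220,150:240],None,fx=5,fy=2.7,interpolation=cv2.INTER_CUBIC))
E
```

```text
(no output)
```

View pics/c2.png

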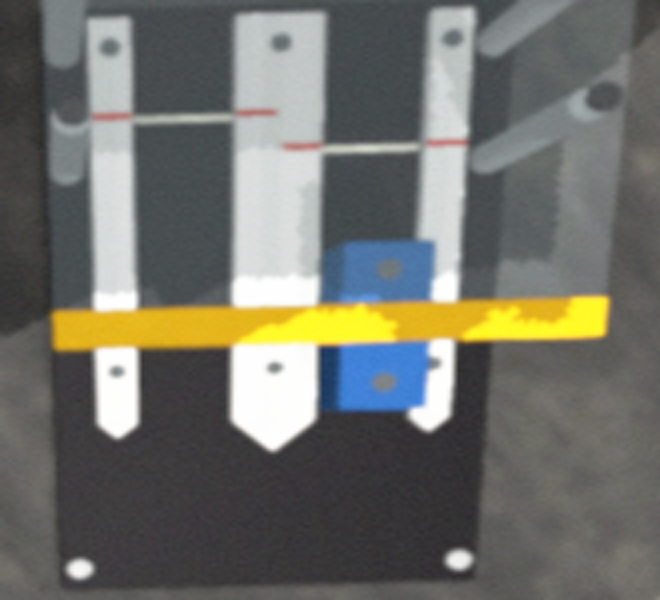

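View pics/c3.png

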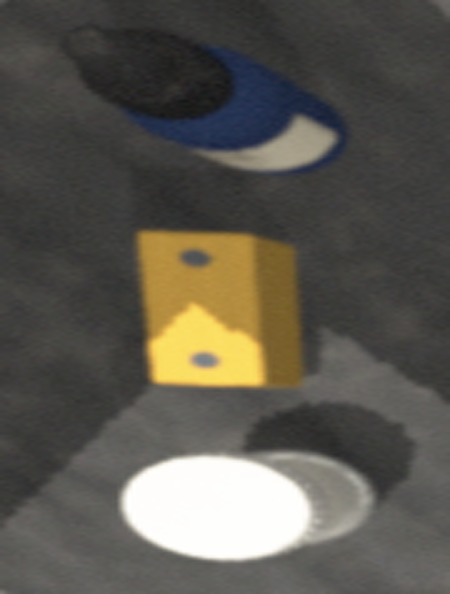

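```bash
cat > jig1.py <<'E'
from h import *
p,d,K,o,M=load("pics/w2.npz")
a=lambda X,Y:((X+.5)/4-.5+310,(Y+.5)/3-.5+20)
b=lambda X,Y:((X+.5)/5-.5+150,(Y+.5)/2.7-.5)
obs=[(62,587,8,-120,67),(475,577,8,-120,-67),(134,121,8,62,41.5),(231,118,8,62,12.5),(323,150,8,50,-12.5),(419,147,8,50,-41.5),(53,350,84,-24,67),(606,337,84,-24,-67)]
W=np.array([ray(*a(X,Y),z/1e3,K,o,M)[:2] for X,Y,z,_,_ in obs]);J=np.array([[x,y] for *_,x,y in obs])/1e3
def fit(W,J):
    wc,jc=W.mean(0),J.mean(0);H=(J-jc).T@(W-wc);th=np.arctan2(H[0,1]-H[1,0],H[0,0]+H[1,1])
    R2=np.array([[np.cos(th),-np.sin(th)],[np.sin(th),np.cos(th)]]);return th,R2,wc-R2@jc
th,R2,t=fit(W[:],J[:])
toj=lambda P:(np.asarray(P)[...,:2]-t)@R2*1e3
tow=lambda x,y:R2@np.array([x,y])/1e3+t
if __name__=="__main__":
    print("yaw",np.degrees(th),"org",t);print(np.round((W-(J@R2.T+t))@R2*1e3,1))
    B=np.array([ray(*a(*c),.038,K,o,M) for c in[(340,411),(425,407),(346,241),(434,241)]]);print("blue jig",np.round(toj(B),1),toj(B.mean(0)))
    C=np.array([ray(*b(*c),.030,K,o,M) for c in[(138,231),(250,234),(265,386),(152,384)]]);print("brass",np.round(C,4),C.mean(0),toj(C.mean(0)))
    ax=(C[0]+C[1]-C[2]-C[3])/2;print("len",np.linalg.norm(ax),"yaw",np.degrees(np.arctan2(ax[1],ax[0])))
    print("wid",np.linalg.norm((C[0]+C[3]-C[2]-C[1])/2))
    print("tipmid",toj(ray(*a(273,451),.014,K,o,M)))
    print("jar top",ray(*b(215,507),.056,K,o,M), "dropper cap", ray(*b(85,40),.1,K,o,M))
    from station import sense
    s=sense();r=R.from_quat(s["tool_rot"]).as_matrix();print(s["tcp_pos"],"toolx az",np.degrees(np.arctan2(r[1,0],r[0,0])), "tcp jig",toj(s["tcp_pos"]))
    print("right mouth start",tow(-95,-27),"left",tow(-90,27))
E
python3 jig1.py
```

```text
yaw 56.11009763420923 org [0.591475   0.19093872]
[[ 1.7 -0.1]
 [ 1.8  1.1]
 [-0.9 -0.3]
 [-0.7  1. ]
 [-0.6 -0.5]
 [-0.5  0.9]
 [-0.2  0.5]
 [-0.5 -2.6]]
blue jig [[-47.2 -14.2]
 [-46.5 -38.4]
 [ 12.9 -14.2]
 [ 12.1 -38.2]] [-17.16735696 -26.26534907]
brass [[0.4241 0.3477 0.03  ]
 [0.4435 0.3324 0.03  ]
 [0.4067 0.2854 0.03  ]
 [0.3861 0.3012 0.03  ]] [0.41510276 0.31668874 0.03      ] [  6.04146568 216.52652089]
len 0.0598264551411305 yaw 51.368347527085966
wid 0.025342018941030265
tipmid [-62.93949273   0.73255067]
jar top [0.37275183 0.25006233 0.056     ] dropper cap [0.47008444 0.36903873 0.1       ]
[0.47191701 0.14352151 0.29069392] toolx az 54.312932700920804 tcp jig [-106.02692459   72.80656605]
right mouth start [0.56091609 0.09702305] left [0.51887812 0.13128394]
```

```bash

python3 - <<'E'
from h import *
for f in("scene0","side0","w1","w2"):
    p,d,K,o,M=load(f"pics/{f}.npz");P=cloud(d,K,o,M)
    m=(d>0)&(P[...,0]>.4)&(P[...,0]<.75)&(P[...,1]>-.3)&(P[...,1]<.12)&(P[...,2]>.02)
    q=P[m];print(f,len(q))
    for zl in np.arange(0,.7,.05):
        s=q[(q[:,2]>=zl)&(q[:,2]<zl+.05)]
        if len(s)>5:print(round(zl,2),len(s),np.round(s.min(0),3),np.round(s.max(0),3))
E
```

```text
scene0 21301
0.0 1710 [ 0.4   -0.186  0.02 ] [0.749 0.051 0.05 ]
0.05 4184 [ 0.4   -0.235  0.05 ] [0.749 0.005 0.1  ]
0.1 2633 [ 0.454 -0.246  0.1  ] [ 0.75  -0.039  0.15 ]
0.15 2488 [ 0.515 -0.295  0.15 ] [ 0.75  -0.081  0.2  ]
0.2 1145 [ 0.575 -0.269  0.2  ] [ 0.75  -0.119  0.25 ]
0.25 601 [ 0.536 -0.267  0.25 ] [ 0.749 -0.087  0.3  ]
0.3 3236 [ 0.506 -0.289  0.3  ] [0.75  0.116 0.35 ]
0.35 1974 [ 0.542 -0.198  0.35 ] [0.75  0.117 0.4  ]
0.4 2092 [ 0.558 -0.24   0.4  ] [0.75  0.118 0.45 ]
0.45 1238 [ 0.528 -0.211  0.45 ] [0.713 0.115 0.483]
side0 24597
0.0 2144 [ 0.4   -0.249  0.02 ] [0.75  0.051 0.05 ]
0.05 5384 [ 0.4   -0.239  0.05 ] [0.75  0.004 0.1  ]
0.1 3483 [ 0.448 -0.245  0.1  ] [ 0.75  -0.035  0.15 ]
0.15 3224 [ 0.514 -0.294  0.15 ] [ 0.75  -0.079  0.2  ]
0.2 1491 [ 0.574 -0.267  0.2  ] [ 0.75  -0.117  0.25 ]
0.25 655 [ 0.537 -0.267  0.25 ] [ 0.749 -0.092  0.3  ]
0.3 4184 [ 0.506 -0.293  0.305] [0.75  0.118 0.35 ]
0.35 2399 [ 0.54  -0.204  0.35 ] [0.75  0.118 0.4  ]
0.4 1626 [ 0.557 -0.193  0.4  ] [0.749 0.118 0.449]
0.45 7 [0.706 0.108 0.45 ] [0.713 0.116 0.452]
w1 96518
0.0 8301 [ 0.4   -0.184  0.02 ] [0.75 0.05 0.05]
0.05 18880 [ 0.4   -0.185  0.05 ] [0.719 0.002 0.1  ]
0.1 13545 [ 0.495 -0.178  0.1  ] [ 0.671 -0.041  0.15 ]
0.15 7111 [ 0.537 -0.179  0.15 ] [ 0.616 -0.082  0.187]
0.25 2005 [0.448 0.036 0.273] [0.47  0.055 0.3  ]
0.3 31339 [0.4  0.02 0.3 ] [0.488 0.107 0.35 ]
0.35 15337 [0.4   0.039 0.35 ] [0.478 0.103 0.364]
w2 47970
0.0 7166 [ 0.4   -0.168  0.02 ] [0.75 0.05 0.05]
0.05 14518 [ 0.419 -0.242  0.05 ] [0.75  0.002 0.1  ]
0.1 8968 [ 0.476 -0.241  0.1  ] [ 0.71  -0.042  0.15 ]
0.15 3037 [ 0.515 -0.208  0.15 ] [ 0.661 -0.082  0.191]
0.3 1468 [0.501 0.109 0.302] [0.538 0.12  0.35 ]
0.35 12813 [0.501 0.094 0.35 ] [0.54  0.12  0.386]
```

```bash

python3 - <<'E'
from jig1 import *
# max height map in jig coords from w1,w2,side0
P=[]
for f in("side0","w1","w2"):
    p,d,K,o,M=load(f"pics/{f}.npz");q=cloud(d,K,o,M);q=q[(d>0)];
    q=q[q[:,2]<(.2 if f!="x" else 1)];
    P.append(q)
P=np.vstack(P);j=toj(P)
xs=np.arange(-320,-39,20);print("      ",xs)
for y in range(20,-161,-20):
    print(y,[int(1e3*max([np.percentile(P[m,2],98)]) ) if (m:=(abs(j[:,0]-x)<10)&(abs(j[:,1]-y)<10)).sum()>3 else -1 for x in xs])
E
```

```text
[-320 -300 -280 -260 -240 -220 -200 -180 -160 -140 -120 -100  -80  -60
  -40]
20 [42, 46, 47, 48, 1, 1, 1, 1, 0, 1, 8, 9, 9, 10, 13]
0 [53, 59, 62, 61, 56, 1, 1, 1, 0, 1, 8, 8, 9, 14, 15]
-20 [64, 72, 74, 75, 70, 64, 1, 1, 1, 1, 8, 9, 9, 9, 38]
-40 [73, 84, 86, 86, 84, 79, 68, 1, 1, 1, 8, 9, 9, 13, 38]
-60 [82, 94, 95, 96, 97, 93, 79, 55, 1, 1, 9, 10, 8, 9, 13]
-80 [94, 102, 104, 105, 106, 102, 88, 57, 33, 1, 1, 0, 1, 0, 0]
-100 [102, 108, 109, 111, 111, 107, 90, 59, 30, 16, 1, 0, 1, 1, 0]
-120 [109, 113, 168, 171, 145, 109, 90, 57, 31, 21, 14, 0, 0, 0, 0]
-140 [169, 171, 184, 185, 171, 145, 91, 64, 50, 39, 27, 16, 1, 1, 0]
-160 [186, 186, 186, 186, 173, 170, 99, 85, 75, 62, 40, 15, 5, 2, 0]
```

```bash

python3 -m inch '[[1,[0,0.3,0.2],[0,0,-0.005]],[1,[0,0.6,0.4],[0,0,-0.005]],[1,[-0.01,1,0.6],[0,0,-0.005]],[1,[-0.01,1,0.6],[0,0,-0.005]],[1,[-0.01,1,0.6],[0,0,-0.005]]]'
python3 -m inch '[[1,[0,0,0],[0,0.02,0]],[1,[0,0,0],[0,0.04,0]],[1,[0,0,0],[0,0.06,0]],[1,[0,0,0],[0,0.08,0]],[1,[0,0,0],[0,0.1,0]],[1,[0,0,0],[0,0.12,0]],[1,[0,0,0],[0,0.125,0]],[1,[0,0,0],[0,0.125,0]],[1,[0,0,0],[0,0.125,0]]]'
cat > st.py <<'E'
from jig1 import *
from station import sense
s=sense();r=R.from_quat(s["tool_rot"]).as_matrix();print("q",np.round(s["q"],2),"F",np.round(s["force"],1))
print("tcp jig",np.round(toj(s["tcp_pos"]),1),"z",round(s["tcp_pos"][2]*1e3,1))
Rj=np.eye(3);Rj[:2,:2]=R2
print("tool axes in jig (columns)\n",np.round(Rj.T@r,3))
E
python3 st.py
```

```text
t: 3.65
tcp_pos: [0.5523, 0.0837, 0.23]
tool_rot: [0.883, 0.469, -0.002, -0.001]
force: [0.3, 0.0, -0.7]
finger_gap: 0.141
t: 4.55
tcp_pos: [0.553, 0.0856, 0.232]
tool_rot: [0.815, 0.435, 0.338, -0.18]
force: [0.4, -0.4, -0.7]
finger_gap: -0.004
q [-0.45  0.44  1.96  1.04  0.95 -0.59] F [ 0.4 -0.4 -0.7]
tcp jig [-108.9  -26.8] z 232.0
tool axes in jig (columns)
 [[ 0.707  0.001  0.707]
 [ 0.001 -1.     0.001]
 [ 0.707  0.001 -0.707]]
```

```bash

python3 -m inch '[[1,[-0.2,0,0.28],[0,0,0]],[1,[-0.4,0,0.56],[0,0,0]],[1,[-0.6,0,0.85],[0,0,0]],[1,[-0.6,0,0.85],[0,0,0]]]'
python3 -m inch '[[1,[-0.2,0,0.28],[0,0,0]],[1,[-0.4,0,0.56],[0,0,0]],[1,[-0.6,0,0.83],[0,0,0]],[1,[-0.6,0,0.83],[0,0,0]],[1,[-0.6,0,0.83],[0,0,0]]]'
python3 st.py;python3 - <<'E'
from h import *
grab("wrist","w3");grab("side","s3")
p=cv2.imread("pics/s3.png");cv2.imwrite("pics/s3c.png",cv2.resize(p[150:300,230:430],None,fx=4,fy=4,interpolation=cv2.INTER_CUBIC))
E
```

```text
t: 4.95
tcp_pos: [0.5619, 0.1017, 0.1257]
tool_rot: [0.816, 0.435, 0.335, -0.183]
force: [-0.5, 1.0, 1.1]
finger_gap: 0.004
t: 5.45
tcp_pos: [0.5729, 0.114, 0.0294]
tool_rot: [0.814, 0.435, 0.338, -0.18]
force: [-1.4, 0.1, 0.0]
finger_gap: 0.002
q [-0.38  0.88  1.99  1.52  0.77 -1.2 ] F [-1.4  0.1  0. ]
tcp jig [-74.2 -27.5] z 29.4
tool axes in jig (columns)
 [[ 0.706  0.002  0.708]
 [ 0.002 -1.     0.001]
 [ 0.708  0.001 -0.706]]
```

View pics/w3.png

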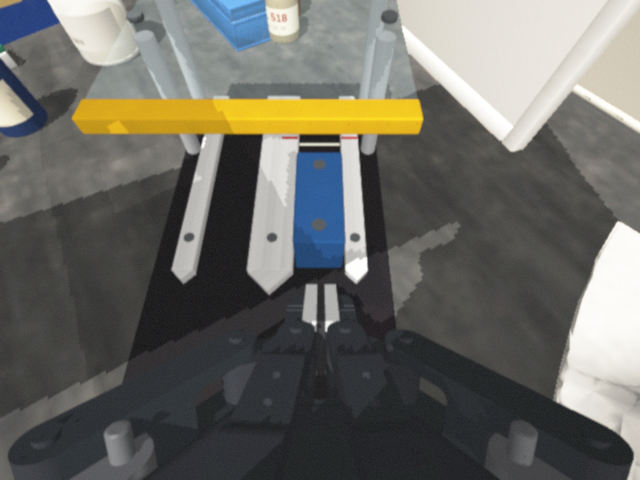

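View pics/s3c.png

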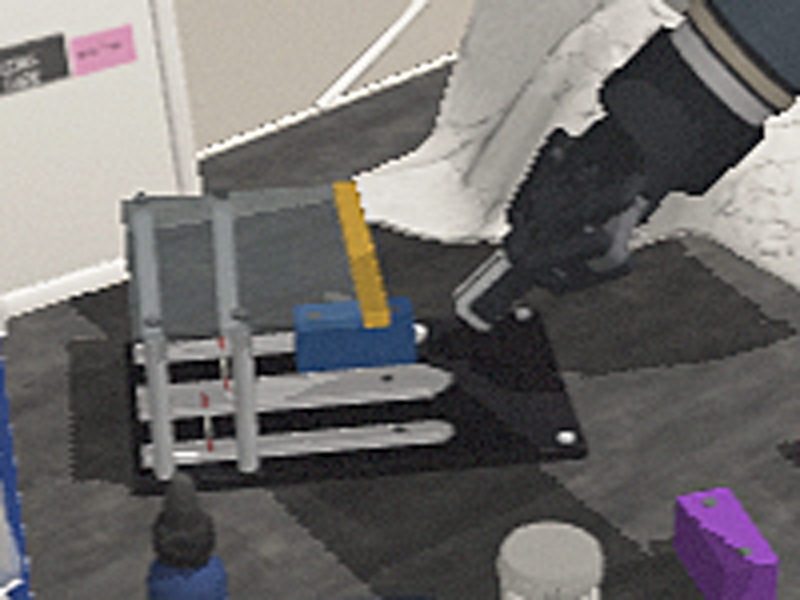

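The wrist view shows the fingers (320,290) centred on the blue bar (320,210), with the right line visible at v≈146. I'll push slowly, stopping well short first.

```bash

python3 -m inch '[[1,[0.02,0,0.06],[0,0,0]],[1,[0.07,0,0.11],[0,0,0]],[1,[0.11,0,0.15],[0,0,0]],[1,[0.15,0,0.19],[0,0,0]],[1,[0.18,0,0.22],[0,0,0]],[1,[0.21,0,0.25],[0,0,0]],[1,[0.235,0,0.275],[0,0,0]],[1,[0.255,0,0.295],[0,0,0]],[1,[0.255,0,0.295],[0,0,0]],[1,[0.255,0,0.295],[0,0,0]]]'
python3 st.py;python3 - <<'E'
from h import *
grab("wrist","w4");grab("side","s4")
p=cv2.imread("pics/w4.png");cv2.imwrite("pics/w4c.png",cv2.resize(p[90:290,230:430],None,fx=3,fy=3,interpolation=cv2.INTER_CUBIC))
p=cv2.imread("pics/s4.png");cv2.imwrite("pics/s4c.png",cv2.resize(p[180:300,230:390],None,fx=5,fy=5,interpolation=cv2.INTER_CUBIC))
E
```

```text
t: 6.55
tcp_pos: [0.5939, 0.146, 0.0247]
tool_rot: [0.815, 0.435, 0.338, -0.18]
force: [0.4, 0.1, 0.0]
finger_gap: 0.002
q [-0.29  0.89  1.95  1.55  0.74 -1.14] F [0.4 0.1 0. ]
tcp jig [-36.  -27.1] z 24.7
tool axes in jig (columns)
 [[ 0.707  0.002  0.707]
 [ 0.001 -1.     0.001]
 [ 0.707 -0.    -0.707]]
```

View pics/w4c.png

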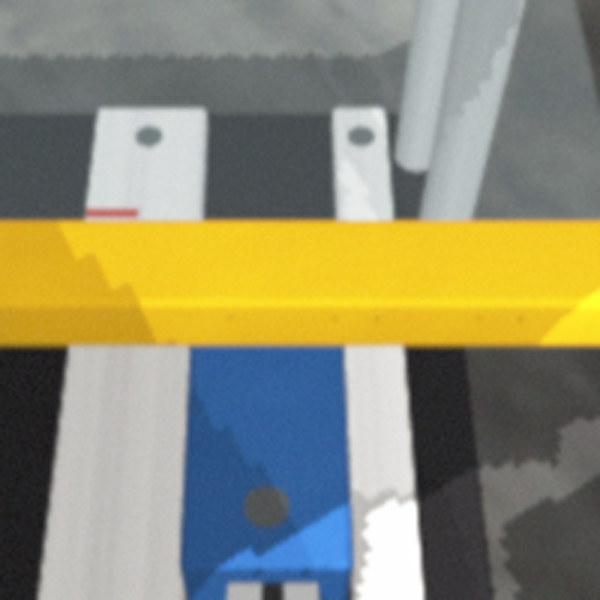

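View pics/s4c.png

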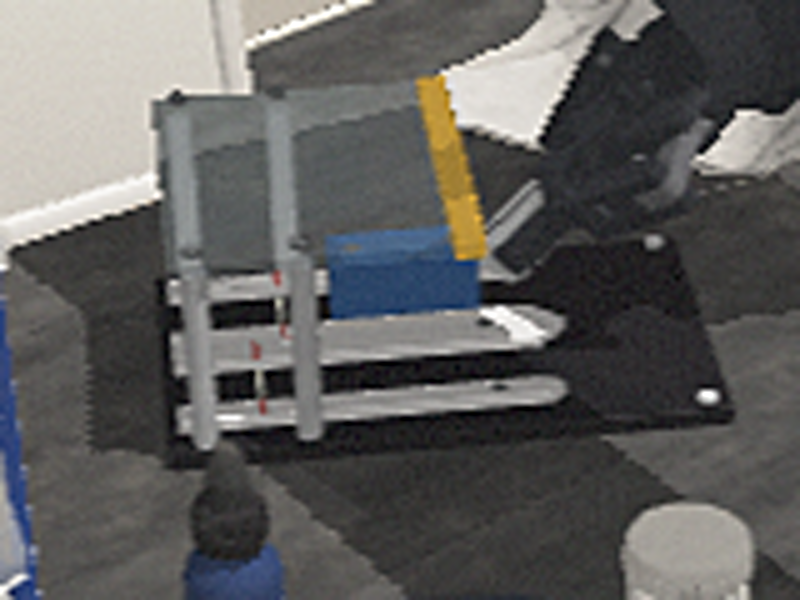

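```bash

python3 - <<'E'
from jig1 import *
p,d,K,o,M=load("pics/w4.npz")
a=lambda X,Y:((X+.5)/3-.5+230,(Y+.5)/3-.5+90)
for c in[(183,568),(351,571)]: print("near top",toj(ray(*a(*c),.038,K,o,M)))
print("mark",toj(ray(*a(112,213),.014,K,o,M)),"rail back ends",toj(ray(*a(152,107),.014,K,o,M)),toj(ray(*a(360,107),.014,K,o,M)))
p,d,K,o,M=load("pics/w3.npz")
for c in[(295,245),(344,245)]: print("w3 near top",toj(ray(*c,.038,K,o,M)))
for c in[(297,153),(342,153)]: print("w3 far top",toj(ray(*c,.038,K,o,M)))
for c in[(303,144.5),(337,145)]: print("w3 line",toj(ray(*c,.008,K,o,M)))
E
```

```text
near top [-30.84549145 -14.21108739]
near top [-31.3125126  -38.68696967]
mark [60.99329053  6.744911  ] rail back ends [93.203901    0.18710044] [ 93.20672668 -47.13140087]
w3 near top [-49.37707817 -15.37433919]
w3 near top [-49.33755963 -38.83758747]
w3 far top [ 10.46408403 -14.19123728]
w3 far top [ 10.51616496 -39.71247796]
w3 line [ 48.30253617 -15.23724327]
w3 line [ 47.86802769 -39.06644924]
```

```bash

python3 -m inch '[[1,[0.03,0,0.03],[0,0,0]],[1,[0.06,0,0.06],[0,0,0]],[1,[0.085,0,0.085],[0,0,0]],[1,[0.105,0,0.1],[0,0,0]],[1,[0.115,0,0.11],[0,0,0]],[1,[0.12,0,0.115],[0,0,0]],[1,[0.12,0,0.115],[0,0,0]],[1,[0.12,0,0.115],[0,0,0]]]'
python3 st.py
python3 - <<'E'
from h import *
grab("side","s5")
E
python3 -m inch '[[1,[-0.1,0,-0.1],[0,0,0]],[1,[-0.2,0,-0.2],[0,0,0]],[1,[-0.35,0,-0.35],[0,0,0]],[1,[-0.4,0,-0.5],[0,0,0]],[1,[-0.3,0,-0.8],[0,0,0]],[1,[-0.2,0,-1],[0,0,0]],[1,[0,0,-1],[0,0,0]],[1,[0,0,-1],[0,0,0]],[1,[0,0,-1],[0,0,0]]]'
python3 st.py;python3 - <<'E'
from h import *
grab("wrist","w5")
E
```

```text
t: 7.45
tcp_pos: [0.6033, 0.1597, 0.0253]
tool_rot: [0.815, 0.435, 0.338, -0.18]
force: [-0.5, -0.2, 0.3]
finger_gap: -0.003
q [-0.26  0.89  1.93  1.56  0.73 -1.11] F [-0.5 -0.2  0.3]
tcp jig [-19.3 -27.2] z 25.3
tool axes in jig (columns)
 [[ 0.707  0.001  0.707]
 [ 0.001 -1.     0.001]
 [ 0.707 -0.    -0.707]]
t: 8.4
tcp_pos: [0.5634, 0.1001, 0.0958]
tool_rot: [0.815, 0.435, 0.337, -0.18]
force: [-0.3, 0.7, -0.7]
finger_gap: -0.004
q [-0.41  0.73  2.01  1.35  0.79 -1.01] F [-0.3  0.7 -0.7]
tcp jig [-91.1 -27.4] z 95.8
tool axes in jig (columns)
 [[ 0.708  0.001  0.707]
 [ 0.001 -1.     0.   ]
 [ 0.707  0.001 -0.708]]
```

View pics/w5.png

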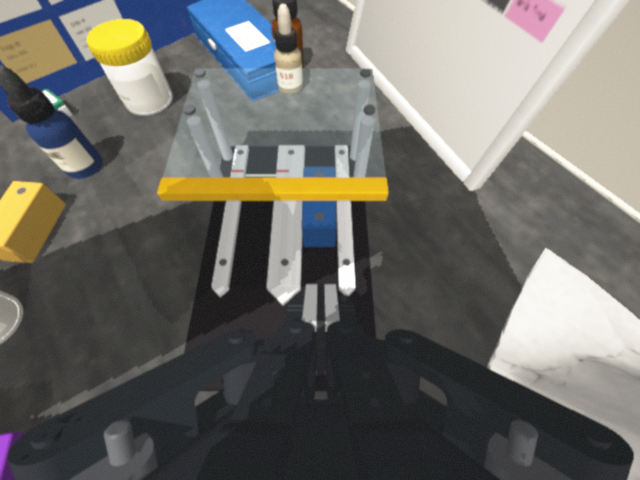

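```bash

python3 -m inch '[[1,[0.2,0,-0.2],[0,0,0]],[1,[0.4,0,-0.37],[0,0,0]],[1,[0.6,0,-0.37],[0,0,0]],[1,[0.81,0,-0.37],[0,0,0]],[1,[0.81,0,-0.37],[0,0,0]],[1,[0.81,0,-0.37],[0,0,0]]]'
python3 - <<'E'
from h import *
grab("wrist","w6")
p=cv2.imread("pics/w6.png");cv2.imwrite("pics/w6c.png",cv2.resize(p[130:330,220:420],None,fx=3,fy=3,interpolation=cv2.INTER_CUBIC))
E
```

```text
t: 9.05
tcp_pos: [0.5805, 0.1266, 0.1782]
tool_rot: [0.815, 0.435, 0.337, -0.18]
force: [0.3, -1.0, -0.7]
finger_gap: 0.002
```

View pics/w6.png

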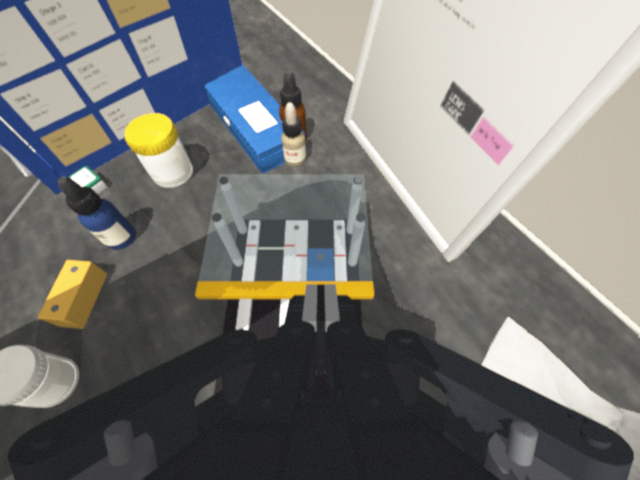

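View pics/w6c.png

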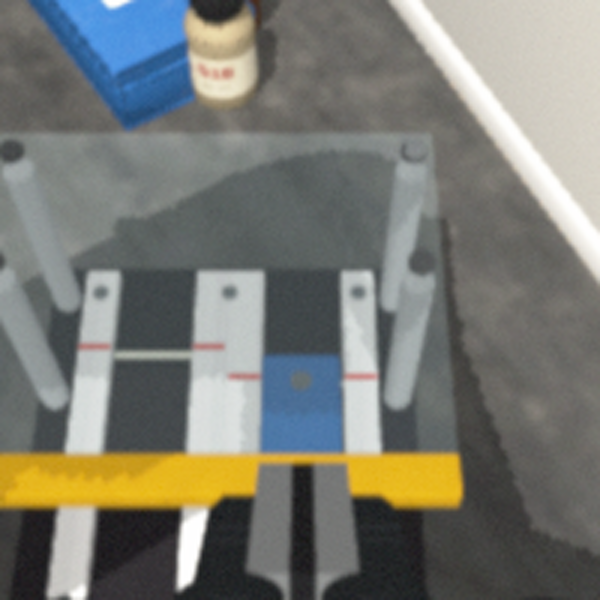

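```bash

cat > meas.py <<'E'
from jig1 import *
def go(f,items):
    p,d,K,o,M=load(f"pics/{f}.npz")
    for n,X,Y,z,a in items: print(n,np.round(toj(ray((X+.5)/a[2]-.5+a[0],(Y+.5)/a[3]-.5+a[1],z/1e3,K,o,M)),1))
E
python3 - <<'E'
from meas import *
a=(220,130,3,3)
go("w6",[("far L",264,354,38,a),("far R",341,354,38,a),("markR-in",245,377,14,a),("markR-out",360,377,14,a),("markL",209,346,14,a),("lineL",153,355,8,a),("railbackmid",231,270,14,a),("railbackR",357,270,14,a)])
E
```

```text
far L [ 45.2 -14. ]
far R [ 45.2 -39.3]
markR-in [49.2 -6.5]
markR-out [ 49.2 -46.8]
markL [61.6  6.7]
lineL [61.2 27.5]
railbackmid [94.1  0.1]
railbackR [ 94.1 -46.9]
```

```bash

python3 - <<'E'
from h import *
for f in("side0","s5"):
    p=np.load(f"pics/{f}.npz")["p"];cv2.imwrite(f"pics/{f}z.png",cv2.resize(p[215:275,265:345],None,fx=10,fy=10,interpolation=cv2.INTER_CUBIC))
E
```

```text
(no output)
```

View pics/side0z.png

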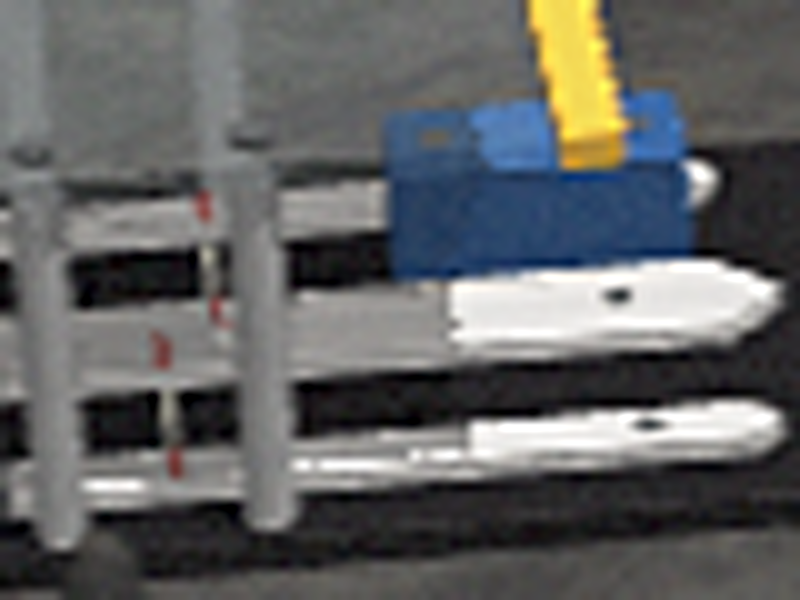

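View pics/s5z.png

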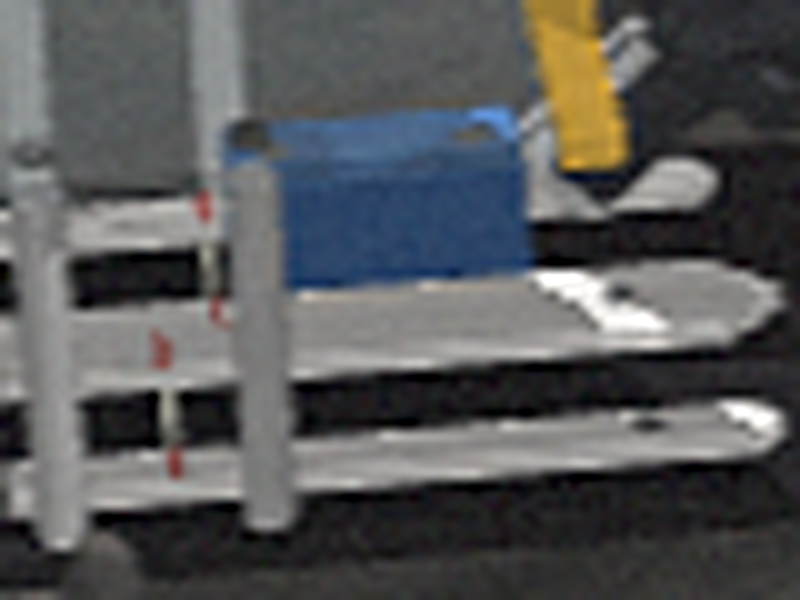

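```bash

python3 -m inch '[[1,[-0.3,0,0.1],[0,0,0]],[1,[-0.6,0,0.3],[0,0,0]],[1,[-0.81,0,0.37],[0,0,0]],[1,[-0.81,0,0.37],[0,0,0]]]'
python3 -m inch '[[1,[-0.1,0,0.3],[0,0,0]],[1,[-0.15,0,0.55],[0,0,0]],[1,[-0.13,0,0.75],[0,0,0]],[1,[-0.13,0,0.83],[0,0,0]],[1,[-0.13,0,0.84],[0,0,0]],[1,[-0.13,0,0.84],[0,0,0]]]'
python3 st.py
```

```text
t: 9.5
tcp_pos: [0.5617, 0.0999, 0.0922]
tool_rot: [0.817, 0.433, 0.335, -0.182]
force: [0.1, -0.3, -0.3]
finger_gap: 0.004
t: 10.1
tcp_pos: [0.5918, 0.1426, 0.0279]
tool_rot: [0.815, 0.435, 0.338, -0.18]
force: [-0.2, 0.2, 0.5]
finger_gap: 0.002
q [-0.3   0.89  1.95  1.55  0.75 -1.14] F [-0.2  0.2  0.5]
tcp jig [-40.  -27.2] z 27.9
tool axes in jig (columns)
 [[ 0.707  0.002  0.707]
 [ 0.001 -1.     0.001]
 [ 0.707  0.    -0.707]]
```

```bash

python3 -m inch '[[1,[0.03,0,0.06],[0,0,0]],[1,[0.07,0,0.1],[0,0,0]],[1,[0.1,0,0.135],[0,0,0]],[1,[0.12,0,0.155],[0,0,0]],[1,[0.135,0,0.17],[0,0,0]],[1,[0.145,0,0.18],[0,0,0]],[1,[0.15,0,0.185],[0,0,0]],[1,[0.15,0,0.185],[0,0,0]],[1,[0.15,0,0.185],[0,0,0]]]'
python3 st.py
python3 -m inch '[[1,[-0.07,0,-0.07],[0,0,0]],[1,[-0.2,0,-0.2],[0,0,0]],[1,[-0.35,0,-0.35],[0,0,0]],[1,[-0.4,0,-0.5],[0,0,0]],[1,[-0.3,0,-0.8],[0,0,0]],[1,[-0.2,0,-1],[0,0,0]],[1,[0,0,-1],[0,0,0]],[1,[0,0,-1],[0,0,0]]]'
python3 -m inch '[[1,[0.2,0,-0.2],[0,0,0]],[1,[0.5,0,-0.4],[0,0,0]],[1,[0.8,0,-0.4],[0,0,0]],[1,[1,0,-0.4],[0,0,0]],[1,[1,0,-0.4],[0,0,0]],[1,[1,0,-0.4],[0,0,0]]]'
python3 - <<'E'
from h import *
grab("wrist","w7");grab("side","s7")
p=cv2.imread("pics/w7.png");cv2.imwrite("pics/w7c.png",cv2.resize(p[180:330,220:420],None,fx=4,fy=4,interpolation=cv2.INTER_CUBIC))
p=cv2.imread("pics/s7.png");cv2.imwrite(f"pics/s7z.png",cv2.resize(p[215:275,265:345],None,fx=10,fy=10,interpolation=cv2.INTER_CUBIC))
E
```

```text
t: 11.0
tcp_pos: [0.605, 0.1623, 0.0248]
tool_rot: [0.815, 0.435, 0.338, -0.18]
force: [0.1, 0.4, 1.1]
finger_gap: 0.005
q [-0.25  0.89  1.92  1.56  0.73 -1.1 ] F [0.1 0.4 1.1]
tcp jig [-16.3 -27.2] z 24.8
tool axes in jig (columns)
 [[ 0.707  0.001  0.707]
 [ 0.001 -1.     0.001]
 [ 0.707 -0.    -0.707]]
t: 11.8
tcp_pos: [0.5663, 0.1032, 0.0973]
tool_rot: [0.814, 0.436, 0.339, -0.179]
force: [0.6, 0.1, 0.5]
finger_gap: 0.003
t: 12.4
tcp_pos: [0.5884, 0.1386, 0.1934]
tool_rot: [0.815, 0.435, 0.337, -0.18]
force: [-0.9, -1.5, -0.6]
finger_gap: -0.005
```

View pics/w7c.png

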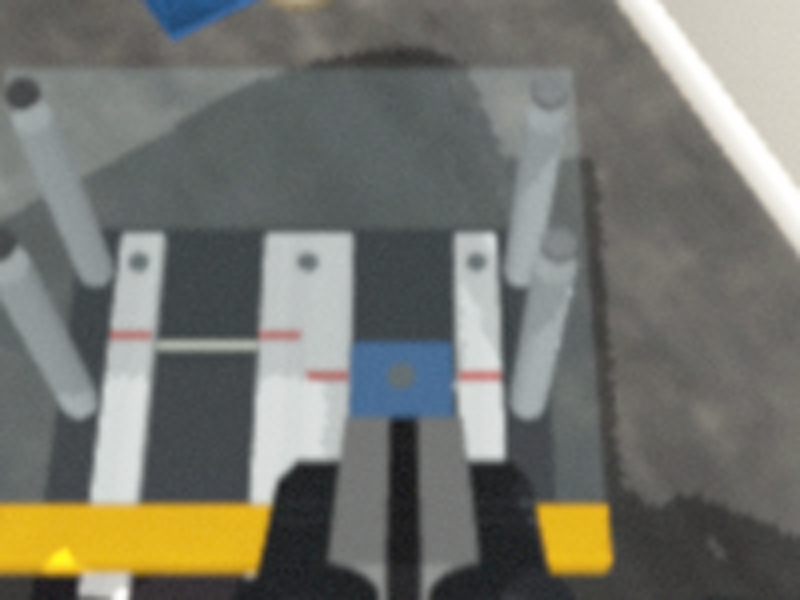

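View pics/s7z.png

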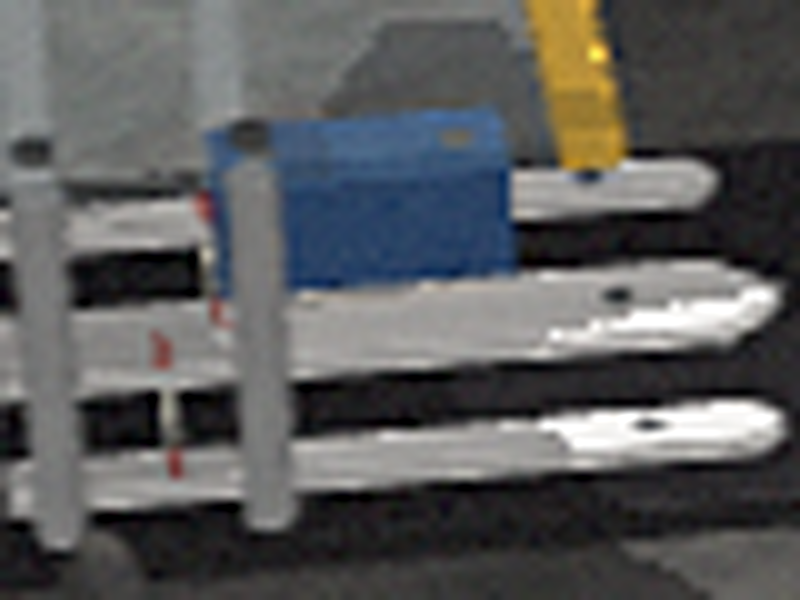

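```bash

python3 - <<'E'
from meas import *
a=(220,180,4,4)
go("w7",[("far L",354,342,38,a),("far R",452,343,38,a),("markR-in",327,376.5,14,a),("markR-out",480,377,14,a),("markL",281,335.5,14,a),("lineL",207,346,8,a),("railbackmid",308,233,14,a),("railbackR",477,233,14,a)])
# side: expected pixels of bar with far edge at 50-g, relative to mark
p,d,K,o,M=load("pics/side0.npz")
def px(x,y,z): 
    w=tow(x,y);u=proj([w[0],w[1],z/1e3],K,o,M)[0];return np.round((u-[264.5,214.5])*10,0)
print("mark in at -6.5",px(50,-12.5,14),px(50,0,14),px(50,-41.5,14))
for x in(46,48,50):print(x,"top",px(x,-14,38),"bot",px(x,-14,14),"near",px(x-60,-14,14),px(x-60,-14,38),"far right top",px(x,-40,38))
E
```

```text
far L [ 47.9 -14.2]
far R [ 47.6 -38.8]
markR-in [49.2 -6.1]
markR-out [ 49.1 -47.1]
markL [61.4  6.8]
lineL [61.1 27.7]
railbackmid [93.7  0.6]
railbackR [ 93.8 -47.5]
mark in at -6.5 [219. 296.] [224. 328.] [209. 222.]
46 top [233. 188.] bot [239. 290.] near [534. 267.] [531. 165.] far right top [223. 123.]
48 top [223. 189.] bot [229. 291.] near [524. 267.] [521. 166.] far right top [213. 124.]
50 top [213. 190.] bot [219. 292.] near [514. 268.] [511. 166.] far right top [204. 125.]
```

```bash

python3 -m inch '[[1,[-0.3,0,0.1],[0,0,0]],[1,[-0.6,0,0.3],[0,0,0]],[1,[-1,0,0.4],[0,0,0]],[1,[-1,0,0.4],[0,0,0]],[1,[-1,0,0.4],[0,0,0]]]'
python3 -m inch '[[1,[-0.1,0,0.3],[0,0,0]],[1,[-0.16,0,0.55],[0,0,0]],[1,[-0.16,0,0.75],[0,0,0]],[1,[-0.16,0,0.83],[0,0,0]],[1,[-0.16,0,0.83],[0,0,0]],[1,[-0.16,0,0.83],[0,0,0]]]'
python3 st.py
```

```text
t: 13.0
tcp_pos: [0.565, 0.1032, 0.0944]
tool_rot: [0.816, 0.433, 0.337, -0.182]
force: [-0.5, 0.2, 0.3]
finger_gap: -0.001
t: 13.6
tcp_pos: [0.5924, 0.143, 0.0269]
tool_rot: [0.815, 0.435, 0.338, -0.18]
force: [0.1, -0.1, 0.5]
finger_gap: -0.002
q [-0.3   0.89  1.95  1.55  0.75 -1.14] F [ 0.1 -0.1  0.5]
tcp jig [-39.3 -27.5] z 26.9
tool axes in jig (columns)
 [[ 0.706  0.002  0.708]
 [ 0.002 -1.     0.   ]
 [ 0.708  0.002 -0.707]]
```

```bash

python3 -m inch '[[1,[0.04,0,0.06],[0,0,0]],[1,[0.08,0,0.1],[0,0,0]],[1,[0.11,0,0.13],[0,0,0]],[1,[0.13,0,0.15],[0,0,0]],[1,[0.145,0,0.166],[0,0,0]],[1,[0.155,0,0.176],[0,0,0]],[1,[0.16,0,0.181],[0,0,0]],[1,[0.16,0,0.181],[0,0,0]],[1,[0.16,0,0.181],[0,0,0]]]'
python3 st.py
python3 -m inch '[[1,[-0.07,0,-0.07],[0,0,0]],[1,[-0.2,0,-0.2],[0,0,0]],[1,[-0.35,0,-0.35],[0,0,0]],[1,[-0.4,0,-0.5],[0,0,0]],[1,[-0.3,0,-0.8],[0,0,0]],[1,[-0.2,0,-1],[0,0,0]],[1,[0,0,-1],[0,0,0]],[1,[0,0,-1],[0,0,0]]]'
python3 -m inch '[[1,[0.2,0,-0.2],[0,0,0]],[1,[0.5,0,-0.4],[0,0,0]],[1,[0.8,0,-0.4],[0,0,0]],[1,[1,0,-0.4],[0,0,0]],[1,[1,0,-0.4],[0,0,0]],[1,[1,0,-0.4],[0,0,0]]]'
python3 - <<'E'
from h import *
grab("wrist","w8")
p=cv2.imread("pics/w8.png");cv2.imwrite("pics/w8c.png",cv2.resize(p[180:330,220:420],None,fx=4,fy=4,interpolation=cv2.INTER_CUBIC))
E
```

```text
t: 14.5
tcp_pos: [0.6054, 0.1629, 0.024]
tool_rot: [0.815, 0.435, 0.338, -0.18]
force: [0.3, -0.6, 0.2]
finger_gap: -0.006
q [-0.25  0.9   1.92  1.57  0.73 -1.1 ] F [ 0.3 -0.6  0.2]
tcp jig [-15.5 -27.2] z 24.0
tool axes in jig (columns)
 [[ 0.707  0.001  0.707]
 [ 0.001 -1.     0.001]
 [ 0.707 -0.    -0.707]]
t: 15.3
tcp_pos: [0.5667, 0.1039, 0.0965]
tool_rot: [0.814, 0.436, 0.339, -0.179]
force: [-0.9, -0.1, -0.1]
finger_gap: -0.003
t: 15.9
tcp_pos: [0.5889, 0.1392, 0.1926]
tool_rot: [0.815, 0.435, 0.337, -0.18]
force: [-0.5, -0.2, 0.2]
finger_gap: 0.004
```

View pics/w8c.png

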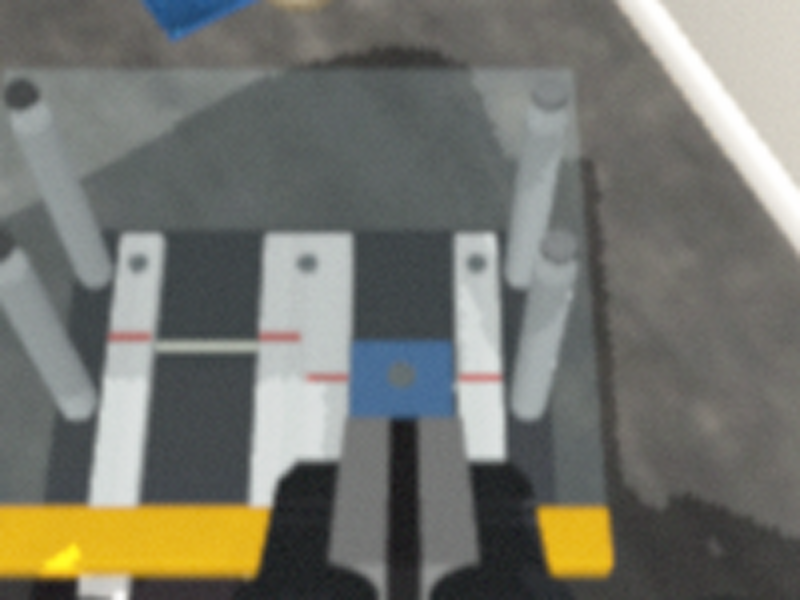

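```bash

python3 - <<'E'
from meas import *
a=(220,180,4,4)
go("w8",[("far L",354,341,38,a),("far R",452,341,38,a),("markR-in",327,378,14,a),("markR-out",480,378,14,a),("markL",281,337,14,a)])
E
```

```text
far L [ 48.6 -14.2]
far R [ 48.6 -38.8]
markR-in [49.2 -6.2]
markR-out [ 49.2 -47.1]
markL [61.3  6.6]
```

The blue bar's far edge is about 0.6 mm before the line centre, square in its channel. Now the brass bar: untilt and go over to it.

```bash

python3 -m inch '[[0.5,[0,0,0],[0,-0.02,0]],[0,[0,0,0],[0,-0.04,0]],[-1,[0,0,0],[0,-0.06,0]],[-1,[0,0,0],[0,-0.08,0]],[-1,[0,0,0],[0,-0.1,0]],[-1,[0,0,0],[0,-0.12,0]],[-1,[0,0,0],[0,-0.125,0]],[-1,[0,0,0],[0,-0.125,0]]]'
python3 -m inch '[[-1,[0,-0.3,0],[0,0,0]],[-1,[0,-0.6,0],[0,0,0]],[-1,[0,-1,0],[0,0,0]]]'
python3 -m inch '[[-1,[0.1,-0.3,0],[0,0,0]],[-1,[0.2,-0.6,0],[0,0,0.01]],[-1,[0.25,-0.9,0],[0,0,0.013]],[-1,[0.25,-0.9,0],[0,0,0.013]],[-1,[0.25,-0.9,0],[0,0,0.013]]]'
python3 st.py;python3 - <<'E'
from h import *
grab("wrist","w9")
E
```

```text
t: 16.75
tcp_pos: [0.5889, 0.1398, 0.1917]
tool_rot: [0.882, 0.472, -0.001, -0.001]
force: [0.0, 0.5, -0.6]
finger_gap: 1.001
t: 17.05
tcp_pos: [0.5053, 0.1935, 0.1924]
tool_rot: [0.883, 0.469, -0.001, -0.001]
force: [0.0, 1.2, 0.2]
finger_gap: 1.0
t: 17.55
tcp_pos: [0.4447, 0.2648, 0.193]
tool_rot: [0.901, 0.435, -0.001, -0.0]
force: [0.2, -0.3, -0.1]
finger_gap: 0.999
q [0.32 0.44 1.74 0.   0.97 0.99] F [ 0.2 -0.3 -0.1]
tcp jig [-20.5 163.1] z 193.0
tool axes in jig (columns)
 [[ 0.997 -0.08  -0.001]
 [-0.08  -0.997  0.002]
 [-0.001 -0.002 -1.   ]]
```

View pics/w9.png

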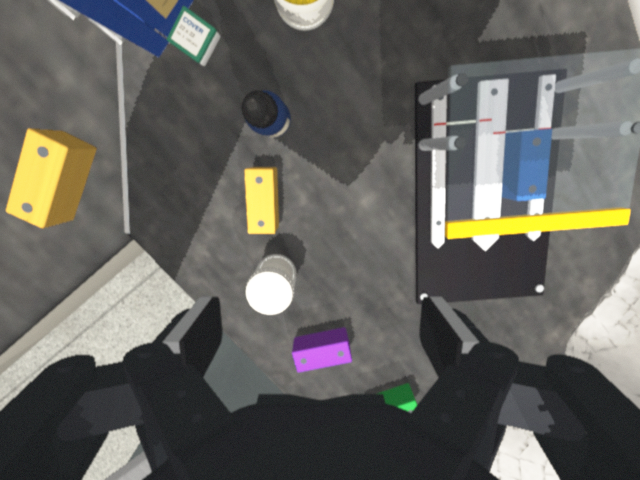

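This shows the brass bar at (261,201), the dropper cap at (258,106) and the jar lid at (270,292). I'll measure the grasp from here.

```bash
cat > br.py <<'E'
from jig1 import *
import sys
from station import sense
def br(f,corners,off=-.008):
    p,d,K,o,M=load(f"pics/{f}.npz")
    C=np.array([ray(*c,.03,K,o,M) for c in corners]);c=C.mean(0);ax=(C[0]+C[1]-C[2]-C[3])/2;L=np.linalg.norm(ax)
    print("centre",c,"len",L,"wid",np.linalg.norm((C[0]+C[3]-C[1]-C[2])/2),"yaw",np.degrees(np.arctan2(ax[1],ax[0])))
    s=sense();r=R.from_quat(s["tool_rot"]).as_matrix()
    g=c+ax/L*off;g[2]=.005
    print("tool yaw",np.degrees(np.arctan2(r[1,0],r[0,0])),"shift tool (mm)",np.round(r.T@(g-s["tcp_pos"])*1e3,1))
    return r,s
E
python3 - <<'E'
from br import *
p=np.load("pics/w9.npz")["p"]
h=cv2.cvtColor(p,cv2.COLOR_BGR2HSV);m=cv2.inRange(h,(12,120,60),(32,255,255))
m[:140]=0;m[260:]=0;m[:,:220]=0;m[:,300:]=0
c=max(cv2.findContours(m,cv2.RETR_EXTERNAL,cv2.CHAIN_APPROX_NONE)[0],key=cv2.contourArea);print(cv2.minAreaRect(c),cv2.boundingRect(c))
cv2.imwrite("pics/w9c.png",cv2.resize(p[80:310,220:310],None,fx=5,fy=2.6))
br("w9",[(246,168),(275,168),(275,233.5),(246,234)])
K=np.load("pics/w9.npz");p,d,K,o,M=load("pics/w9.npz")
print("jar",ray(270,291,.056,K,o,M),"drop",ray(258,105,.1,K,o,M))
E
```

```text
((261.1839599609375, 200.07015991210938), (66.60578918457031, 32.77283477783203), 88.26429748535156) (244, 167, 35, 67)
centre [0.41559394 0.31681192 0.03      ] len 0.06038436406608872 wid 0.026562911083139705 yaw 48.670541080026844
tool yaw 51.45627862684795 shift tool (mm) [ 14.1 -56.2 188.3]
jar [0.37500481 0.25081131 0.056     ] drop [0.47268217 0.36571067 0.1       ]
```

View pics/w9c.png

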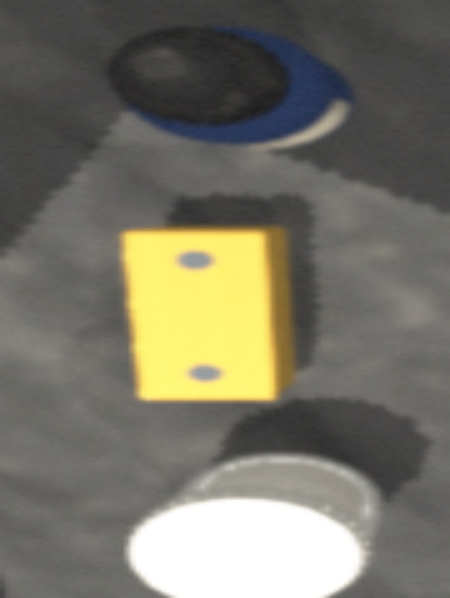

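```bash
python3 - <<'E'
from br import *
br("w9",[(244.4,168.8),(272.8,168.8),(275.6,233.8),(247.6,233.8)])
E
```

```text
centre [0.41509092 0.31673698 0.03      ] len 0.05966514928650652 wid 0.025821362116429446 yaw 51.29088122479131
tool yaw 51.45627862684795 shift tool (mm) [ 13.8 -56.2 188.3]
```

```bash

python3 -m inch '[[-1,[0.07,-0.28,0.1],[0,0,0]],[-1,[0.14,-0.56,0.2],[0,0,0]],[-1,[0.14,-0.56,0.5],[0,0,0]],[-1,[0.14,-0.56,0.9],[0,0,0]],[-1,[0.14,-0.56,0.9],[0,0,0]]]'
python3 -m inch '[[-1,[0,0,0.25],[0,0,0]],[-1,[0,0,0.5],[0,0,0]],[-1,[0,0,0.7],[0,0,0]],[-1,[0,0,0.85],[0,0,0]],[-1,[0,0,0.95],[0,0,0]],[-1,[0,0,0.98],[0,0,0]],[-1,[0,0,0.98],[0,0,0]]]'
python3 st.py
python3 -m inch '[[0.2,[0,0,0],[0,0,0]],[0.2,[0,0,0],[0,0,0]],[0.4,[0,0,0],[0,0,0]],[0.6,[0,0,0],[0,0,0]],[0.8,[0,0,0],[0,0,0]],[0.8,[0,0,0],[0,0,0]],[0.8,[0,0,0],[0,0,0]]]' 40
python3 -m inch '[[0.8,[0,0,-0.1],[0,0,0]],[0.8,[0,0,-0.3],[0,0,0]],[0.8,[0,0,-0.6],[0,0,0]],[0.8,[0,0,-0.9],[0,0,0]],[0.8,[0,0,-0.9],[0,0,0]]]'
python3 st.py;python3 - <<'E'
from h import *
grab("wrist","w10");grab("side","s10")
E
```

```text
t: 18.1
tcp_pos: [0.4082, 0.3091, 0.0995]
tool_rot: [0.901, 0.434, -0.005, -0.0]
force: [0.7, -0.3, 0.2]
finger_gap: 0.999
t: 18.8
tcp_pos: [0.4114, 0.3116, 0.0062]
tool_rot: [0.901, 0.434, 0.0, -0.0]
force: [0.6, -1.0, -0.2]
finger_gap: 1.001
q [0.43 0.76 1.85 0.   0.52 1.1 ] F [ 0.6 -1.  -0.2]
tcp jig [ -0.3 216.7] z 6.2
tool axes in jig (columns)
 [[ 0.997 -0.081  0.001]
 [-0.081 -0.997 -0.   ]
 [ 0.001  0.    -1.   ]]
t: 19.5
tcp_pos: [0.4107, 0.3119, 0.0063]
tool_rot: [0.901, 0.435, 0.0, -0.0]
force: [-0.5, 1.3, 5.9]
finger_gap: 0.3
t: 20.0
tcp_pos: [0.4126, 0.3128, 0.099]
tool_rot: [0.901, 0.435, 0.004, 0.0]
force: [0.3, 1.4, -2.9]
finger_gap: 0.295
q [ 0.43  0.59  1.82 -0.    0.73  1.1 ] F [ 0.3  1.4 -2.9]
tcp jig [  1.4 216.4] z 99.0
tool axes in jig (columns)
 [[ 0.997 -0.08   0.006]
 [-0.08  -0.997 -0.004]
 [ 0.006  0.003 -1.   ]]
```

View pics/w10.png

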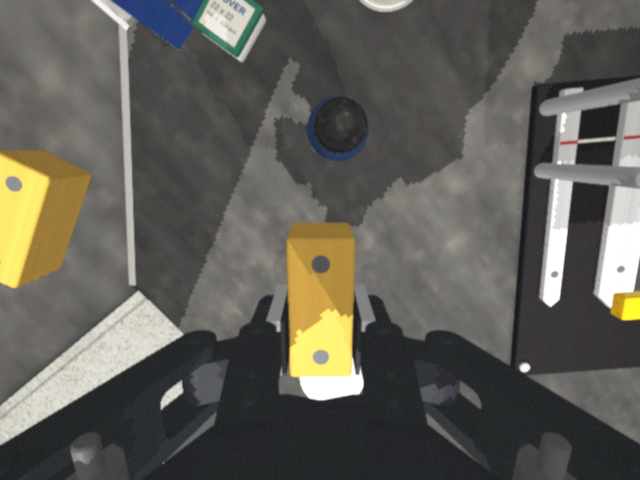

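View pics/s10.png

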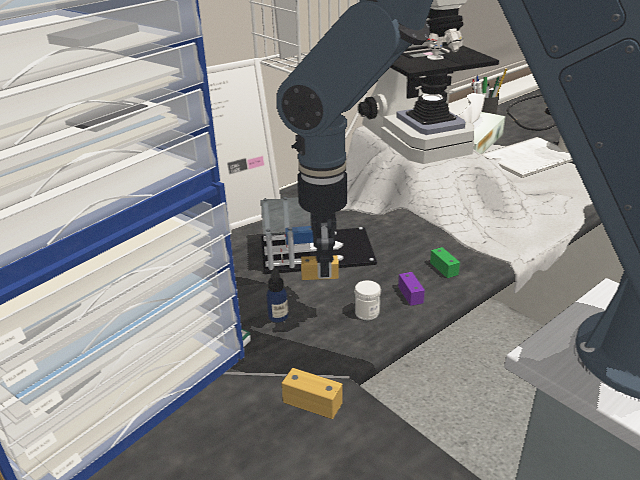

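The bar is held flat and centred, and the jar and dropper are untouched. Now I'll carry it over the apron.

```bash

python3 -m inch '[[0.8,[-0.15,0.3,0],[0,0,0]],[0.8,[-0.3,0.6,0],[0,0,0]],[0.8,[-0.43,0.98,0],[0,0,0]],[0.8,[-0.43,0.98,0],[0,0,0]]]'
python3 -m inch '[[0.8,[-0.15,0.3,0],[0,0,0]],[0.8,[-0.3,0.6,0],[0,0,-0.01]],[0.8,[-0.43,0.98,0.2],[0,0,-0.013]],[0.8,[-0.43,0.98,0.4],[0,0,-0.013]],[0.8,[-0.43,0.98,0.5],[0,0,-0.013]],[0.8,[-0.43,0.98,0.5],[0,0,-0.013]]]'
python3 st.py;python3 - <<'E'
from h import *
grab("wrist","w11")
E
```

```text
t: 20.5
tcp_pos: [0.4631, 0.2137, 0.0943]
tool_rot: [0.902, 0.432, -0.0, 0.001]
force: [0.8, -0.2, -2.3]
finger_gap: 0.296
t: 21.1
tcp_pos: [0.5074, 0.1228, 0.0433]
tool_rot: [0.882, 0.471, -0.003, -0.002]
force: [-0.1, -0.1, -2.6]
finger_gap: 0.293
q [0.02 0.7  1.82 0.   0.63 0.61] F [-0.1 -0.1 -2.6]
tcp jig [-103.4   31.8] z 43.3
tool axes in jig (columns)
 [[ 1.     0.002 -0.004]
 [ 0.002 -1.     0.006]
 [-0.004 -0.006 -1.   ]]
```

View pics/w11.png

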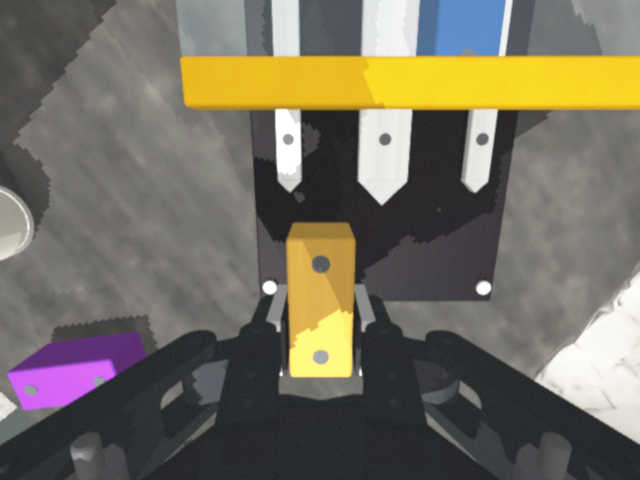

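```bash

python3 -m inch '[[0.8,[0.02,0.03,0],[0,0,0]],[0.8,[0.02,0.03,0],[0,0,0]],[0.8,[0.02,0.03,0],[0,0,0]]]'
python3 st.py;python3 - <<'E'
from h import *
grab("wrist","w12")
p=cv2.imread("pics/w12.png");cv2.imwrite("pics/w12c.png",cv2.resize(p[100:400,240:540],None,fx=2,fy=2,interpolation=cv2.INTER_CUBIC))
E
```

```text
t: 21.45
tcp_pos: [0.5147, 0.123, 0.0466]
tool_rot: [0.882, 0.471, 0.001, 0.0]
force: [0.2, -0.3, -1.7]
finger_gap: 0.296
q [ 0.02  0.69  1.81 -0.    0.63  0.61] F [ 0.2 -0.3 -1.7]
tcp jig [-99.2  25.9] z 46.6
tool axes in jig (columns)
 [[ 1.     0.002  0.001]
 [ 0.002 -1.    -0.001]
 [ 0.001  0.001 -1.   ]]
```

View pics/w12c.png

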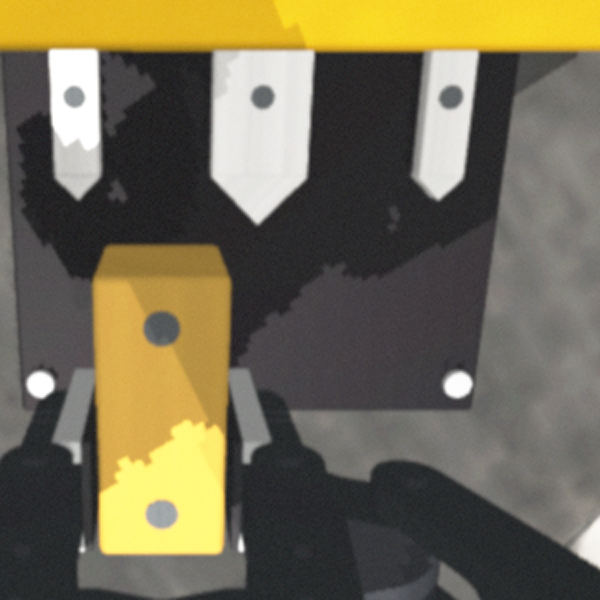

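```bash

python3 - <<'E'
from meas import *
a=(240,100,2,2)
go("w12",[("Lrail in",101,165,14,a),("mid L",211,165,14,a),("mid R",309,165,14,a),("Rrail in",412,165,14,a),("tip",257,224,14,a),("bar far top L",94,281,70.4,a),("bar far top R",231,281,70.4,a),("near L",100,554,70.4,a),("near R",224,554,70.4,a),("bedfrontL",24,409,8,a),("bedfrontR",472,409,8,a)])
E
```

```text
Lrail in [-47.2  41.5]
mid L [-47.2  13.2]
mid R [-47.2 -12.1]
Rrail in [-47.1 -38.6]
tip [-62.5   0.7]
bar far top L [-63.1  38.3]
bar far top R [-63.1  13.3]
near L [-121.2   38.6]
near R [-121.2   13.1]
bedfrontL [-118.8   66.4]
bedfrontR [-118.7  -65.8]
```

```bash

python3 -m inch '[[0.8,[0.05,-0.014,0.08],[0,0,0]],[0.8,[0.1,-0.014,0.16],[0,0,0]],[0.8,[0.1,-0.014,0.24],[0,0,0]],[0.8,[0.1,-0.014,0.29],[0,0,0]],[0.8,[0.1,-0.014,0.31],[0,0,0]],[0.8,[0.1,-0.014,0.32],[0,0,0]],[0.8,[0.1,-0.014,0.32],[0,0,0]]]'
python3 st.py
```

```text
t: 22.2
tcp_pos: [0.5177, 0.1316, 0.0143]
tool_rot: [0.882, 0.471, -0.001, -0.0]
force: [-2.3, 0.5, 4.9]
finger_gap: 0.299
q [0.04 0.76 1.8  0.   0.58 0.63] F [-2.3  0.5  4.9]
tcp jig [-90.4  28.1] z 14.3
tool axes in jig (columns)
 [[ 1.     0.001 -0.001]
 [ 0.001 -1.     0.001]
 [-0.001 -0.001 -1.   ]]
```

```bash

python3 -m inch '[[0.2,[0,0,0],[0,0,0]],[0,[0,0,0],[0,0,0]],[0,[0,0,0],[0,0,0]],[0,[0,0,-0.1],[0,0,0]],[0,[0,0,-0.3],[0,0,0]],[0,[0,0,-0.6],[0,0,0]],[1,[-0.3,0,-0.6],[0,0,0]],[1,[-0.55,0,-0.6],[0,0,0]],[1,[-0.55,0,-0.6],[0,0,0]],[1,[-0.55,0,-0.6],[0,0,0]]]'
python3 st.py;python3 - <<'E'
from h import *
grab("wrist","w13")
p=cv2.imread("pics/w13.png");cv2.imwrite("pics/w13c.png",cv2.resize(p[0:300,190:490],None,fx=2,fy=2,interpolation=cv2.INTER_CUBIC))
E
```

```text
t: 23.2
tcp_pos: [0.4885, 0.0856, 0.0743]
tool_rot: [0.882, 0.47, 0.001, 0.0]
force: [0.6, 0.9, -0.3]
finger_gap: 0.005
q [-0.05  0.62  1.88  0.    0.64  0.54] F [ 0.6  0.9 -0.3]
tcp jig [-144.8   26.8] z 74.3
tool axes in jig (columns)
 [[ 1.     0.     0.001]
 [ 0.    -1.    -0.001]
 [ 0.001  0.001 -1.   ]]
```

View pics/w13c.png

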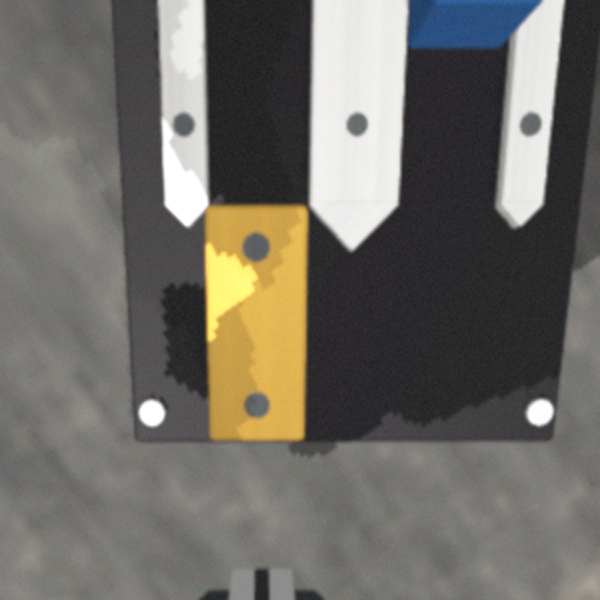

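The bar lies flat, lined up in the left mouth. I'll do the first part of the push with a vertical tool, which keeps the body clear of the cloth.

```bash

python3 -m inch '[[1,[0,0,0.2],[0,0,0]],[1,[0,0,0.4],[0,0,0]],[1,[0.05,0,0.54],[0,0,0]],[1,[0.12,0,0.54],[0,0,0]],[1,[0.19,0,0.54],[0,0,0]],[1,[0.23,0,0.54],[0,0,0]],[1,[0.27,0,0.54],[0,0,0]],[1,[0.31,0,0.54],[0,0,0]],[1,[0.35,0,0.54],[0,0,0]],[1,[0.4,0,0.54],[0,0,0]],[1,[0.45,0,0.54],[0,0,0]],[1,[0.5,0,0.54],[0,0,0]],[1,[0.55,0,0.54],[0,0,0]],[1,[0.6,0,0.54],[0,0,0]],[1,[0.64,0,0.54],[0,0,0]],[1,[0.67,0,0.54],[0,0,0]],[1,[0.69,0,0.54],[0,0,0]],[1,[0.69,0,0.54],[0,0,0]]]'
python3 st.py
python3 -m inch '[[1,[-0.1,0,0],[0,0,0]],[1,[-0.2,0,-0.3],[0,0,0]],[1,[-0.3,0,-0.6],[0,0,0]],[1,[-0.3,0,-1],[0,0,0]],[1,[-0.3,0,-1],[0,0,0]],[1,[-0.3,0,-1],[0,0,0]]]'
python3 st.py;python3 - <<'E'
from h import *
grab("wrist","w14")
E
```

```text
t: 25.05
tcp_pos: [0.5267, 0.1436, 0.0197]
tool_rot: [0.882, 0.471, 0.0, -0.0]
force: [-0.8, 0.5, 0.7]
finger_gap: 0.001
q [0.06 0.75 1.78 0.   0.61 0.65] F [-0.8  0.5  0.7]
tcp jig [-75.5  27.4] z 19.7
tool axes in jig (columns)
 [[ 1.     0.001  0.001]
 [ 0.001 -1.    -0.   ]
 [ 0.001  0.    -1.   ]]
t: 25.65
tcp_pos: [0.5102, 0.1179, 0.1206]
tool_rot: [0.882, 0.471, 0.001, 0.001]
force: [-0.2, 0.1, -0.2]
finger_gap: -0.003
q [0.01 0.56 1.79 0.   0.79 0.6 ] F [-0.2  0.1 -0.2]
tcp jig [-105.9   26.8] z 120.6
tool axes in jig (columns)
 [[ 1.     0.001  0.002]
 [ 0.001 -1.    -0.002]
 [ 0.002  0.002 -1.   ]]
```

View pics/w14.png

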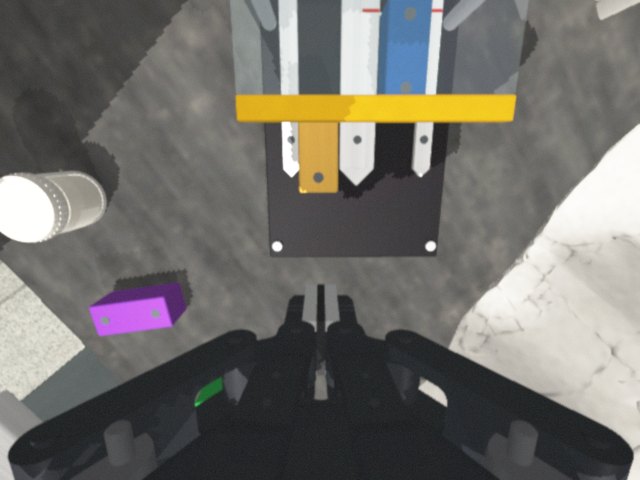

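```bash

python3 -m inch '[[1,[0,0,0],[0,0.02,0]],[1,[0,0,0],[0,0.04,0]],[1,[0,0,0],[0,0.06,0]],[1,[0,0,0],[0,0.08,0]],[1,[0,0,0],[0,0.1,0]],[1,[0,0,0],[0,0.12,0]],[1,[0,0,0],[0,0.125,0]],[1,[0,0,0],[0,0.125,0]],[1,[0,0,0],[0,0.125,0]]]'
python3 st.py; python3 - <<'E'
from meas import *
a=(0,0,1,1)
go("w14",[("brass near L",300,191,38,a),("brass near R",338,192,38,a),("blue far L",386,9.5,38,a),("mark R-in",372,10.5,14,a),("mark R-out",437,11,14,a),("blue near top",384,94,38,a)])
E
```

```text
t: 26.6
tcp_pos: [0.5078, 0.117, 0.1169]
tool_rot: [0.817, 0.432, 0.335, -0.182]
force: [-0.1, 0.3, -0.5]
finger_gap: -0.0
q [-0.43  0.67  2.15  1.4   0.78 -1.1 ] F [-0.1  0.3 -0.5]
tcp jig [-108.    28.2] z 116.9
tool axes in jig (columns)
 [[ 0.709 -0.004  0.705]
 [-0.008 -1.     0.003]
 [ 0.705 -0.008 -0.709]]
brass near L [-64.   40.3]
brass near R [-64.7  14.9]
blue far L [ 41.3 -11.7]
mark R-in [49.2 -6.8]
mark R-out [ 49.  -48.9]
blue near top [ -4.3 -12.8]
```

```bash

python3 -m inch '[[1,[-0.15,0,0.25],[0,0,0]],[1,[-0.3,0,0.5],[0,0,0]],[1,[-0.42,0,0.68],[0,0,0]],[1,[-0.48,0,0.76],[0,0,0]],[1,[-0.48,0,0.76],[0,0,0]],[1,[-0.48,0,0.76],[0,0,0]]]'
python3 st.py; python3 - <<'E'
from h import *
grab("wrist","w15")
E
```

```text
t: 27.2
tcp_pos: [0.5202, 0.1354, 0.0318]
tool_rot: [0.815, 0.435, 0.337, -0.181]
force: [0.3, -0.5, -0.7]
finger_gap: 0.002
q [-0.37  0.89  2.13  1.66  0.77 -1.4 ] F [ 0.3 -0.5 -0.7]
tcp jig [-85.9  28.2] z 31.8
tool axes in jig (columns)
 [[ 0.708  0.003  0.706]
 [ 0.001 -1.     0.003]
 [ 0.706 -0.002 -0.708]]
```

View pics/w15.png

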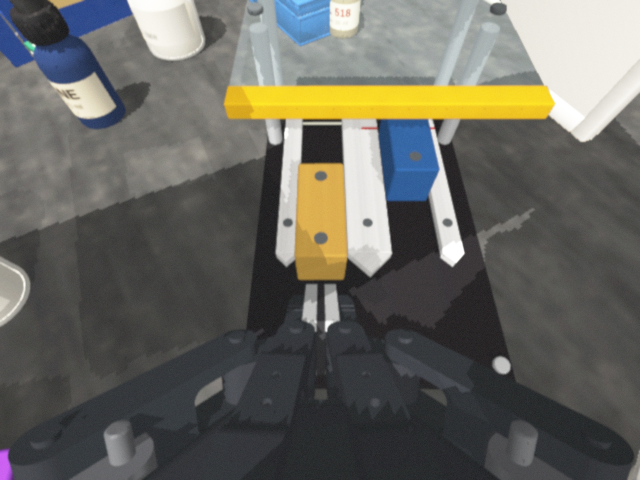

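```bash

python3 -m inch '[[1,[-0.01,0.005,0.07],[0,0,0]],[1,[0.04,0.005,0.125],[0,0,0]],[1,[0.075,0.005,0.16],[0,0,0]],[1,[0.11,0.005,0.195],[0,0,0]],[1,[0.145,0.005,0.23],[0,0,0]],[1,[0.18,0.005,0.265],[0,0,0]],[1,[0.215,0.005,0.3],[0,0,0]],[1,[0.25,0.005,0.335],[0,0,0]],[1,[0.285,0.005,0.37],[0,0,0]],[1,[0.32,0.005,0.405],[0,0,0]],[1,[0.35,0.005,0.435],[0,0,0]],[1,[0.375,0.005,0.46],[0,0,0]],[1,[0.39,0.005,0.475],[0,0,0]],[1,[0.39,0.005,0.475],[0,0,0]]]'
python3 st.py; python3 - <<'E'
from h import *
grab("wrist","w16");grab("side","s16")
p=cv2.imread("pics/s16.png");cv2.imwrite("pics/s16c.png",cv2.resize(p[180:300,230:390],None,fx=5,fy=5,interpolation=cv2.INTER_CUBIC))
E
```

```text
t: 28.65
tcp_pos: [0.5553, 0.1856, 0.0261]
tool_rot: [0.815, 0.435, 0.338, -0.18]
force: [-0.1, -1.0, -0.9]
finger_gap: -0.001
q [-0.23  0.89  2.05  1.73  0.73 -1.29] F [-0.1 -1.  -0.9]
tcp jig [-24.6  27.1] z 26.1
tool axes in jig (columns)
 [[ 0.707  0.002  0.707]
 [ 0.002 -1.     0.001]
 [ 0.707  0.    -0.707]]
```

View pics/s16c.png

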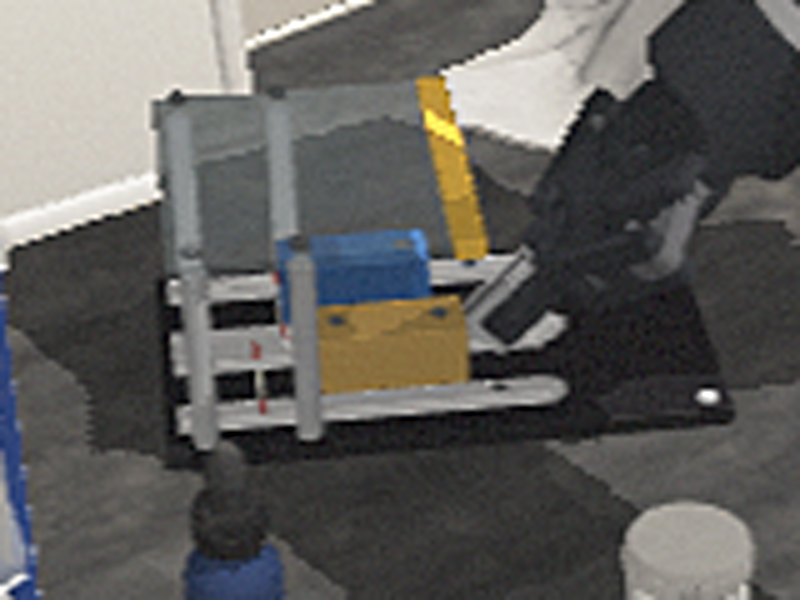

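View pics/w16.png

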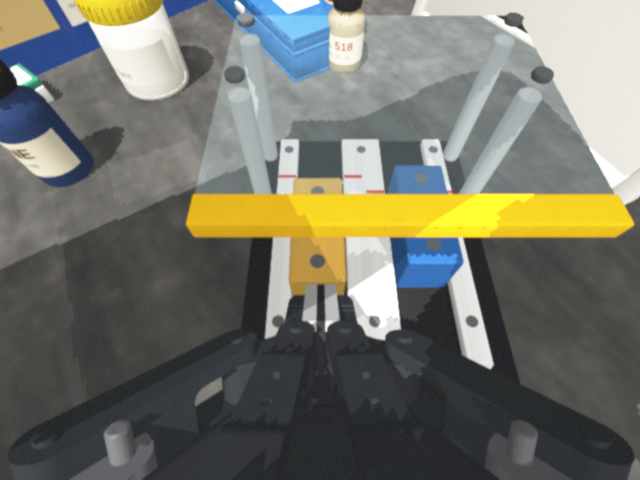

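```bash

python3 -m inch '[[1,[0.03,0,0.03],[0,0,0]],[1,[0.06,0,0.06],[0,0,0]],[1,[0.085,0,0.085],[0,0,0]],[1,[0.105,0,0.105],[0,0,0]],[1,[0.12,0,0.12],[0,0,0]],[1,[0.13,0,0.13],[0,0,0]],[1,[0.13,0,0.13],[0,0,0]],[1,[0.13,0,0.13],[0,0,0]]]'
python3 st.py; python3 - <<'E'
from h import *
grab("side","s17")
p=cv2.imread("pics/s17.png");cv2.imwrite("pics/s17c.png",cv2.resize(p[180:300,230:390],None,fx=5,fy=5,interpolation=cv2.INTER_CUBIC))
E
python3 -m inch '[[1,[-0.07,0,-0.07],[0,0,0]],[1,[-0.2,0,-0.2],[0,0,0]],[1,[-0.35,0,-0.35],[0,0,0]],[1,[-0.45,0,-0.5],[0,0,0]],[1,[-0.4,0,-0.8],[0,0,0]],[1,[-0.3,0,-1],[0,0,0]],[1,[-0.1,0,-1],[0,0,0]],[1,[-0.1,0,-1],[0,0,0]]]'
python3 st.py
```

```text
t: 29.55
tcp_pos: [0.5655, 0.2008, 0.0263]
tool_rot: [0.815, 0.435, 0.338, -0.18]
force: [-0.5, -0.2, -0.2]
finger_gap: 0.003
q [-0.19  0.89  2.02  1.73  0.72 -1.25] F [-0.5 -0.2 -0.2]
tcp jig [-6.3 27. ] z 26.3
tool axes in jig (columns)
 [[ 0.706  0.002  0.708]
 [ 0.001 -1.     0.001]
 [ 0.708  0.    -0.706]]
t: 30.4
tcp_pos: [0.5226, 0.1356, 0.0915]
tool_rot: [0.814, 0.436, 0.339, -0.179]
force: [-0.7, -0.1, -0.6]
finger_gap: 0.002
q [-0.37  0.74  2.13  1.51  0.76 -1.19] F [-0.7 -0.1 -0.6]
tcp jig [-84.3  26.3] z 91.5
tool axes in jig (columns)
 [[ 0.706  0.002  0.708]
 [ 0.004 -1.    -0.001]
 [ 0.708  0.004 -0.706]]
```

View pics/s17c.png

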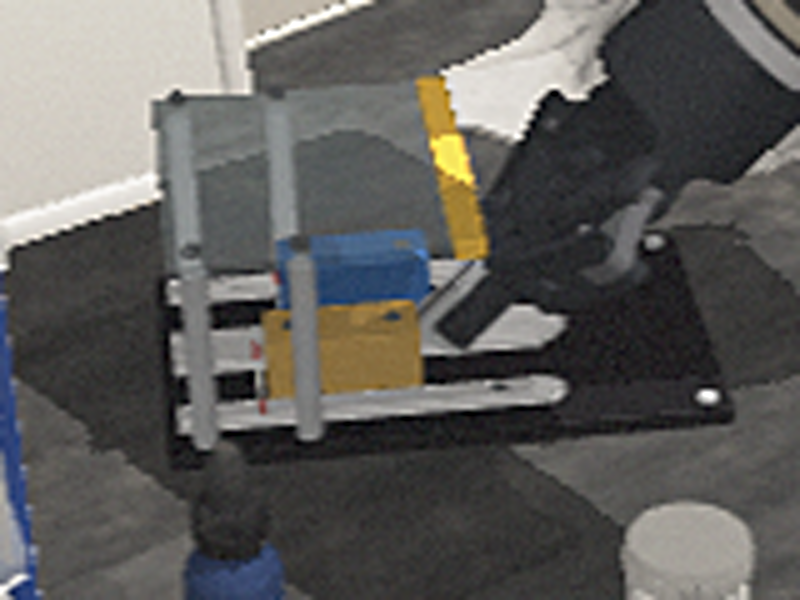

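```bash

python3 -m inch '[[1,[0.2,0,-0.2],[0,0,0]],[1,[0.5,0,-0.46],[0,0,0]],[1,[0.8,0.1,-0.46],[0,0,0]],[1,[0.95,0.2,-0.46],[0,0,0]],[1,[0.95,0.2,-0.46],[0,0,0]],[1,[0.95,0.2,-0.46],[0,0,0]]]'
python3 - <<'E'
from h import *
grab("wrist","w18")
p=cv2.imread("pics/w18.png");cv2.imwrite("pics/w18c.png",cv2.resize(p[180:330,220:420],None,fx=4,fy=4,interpolation=cv2.INTER_CUBIC))
E
```

```text
t: 31.0
tcp_pos: [0.5569, 0.1535, 0.1884]
tool_rot: [0.815, 0.435, 0.337, -0.181]
force: [0.1, 1.0, 0.2]
finger_gap: 0.001
```

View pics/w18c.png

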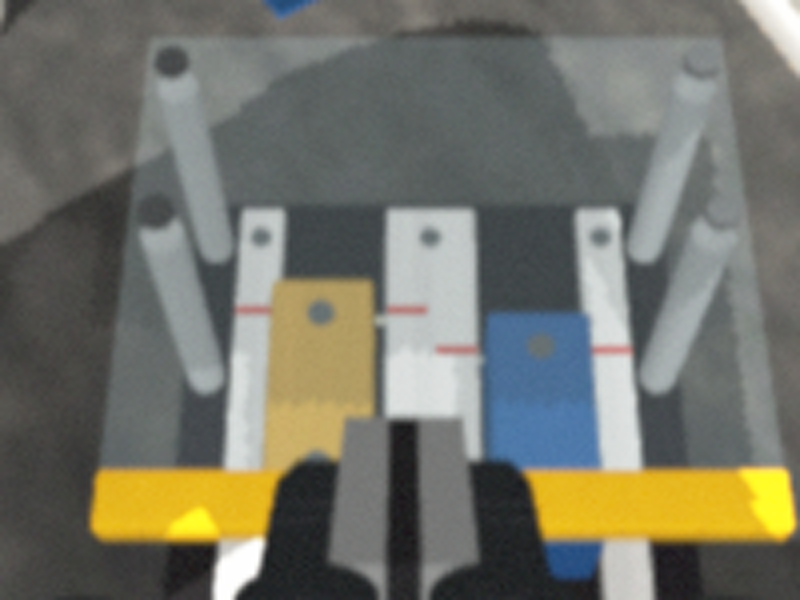

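```bash

python3 - <<'E'
from meas import *
a=(220,180,4,4)
go("w18",[("brass far L",275,279,38,a),("brass far R",373,279.5,38,a),("markL-in",407,310,14,a),("markL-out",253,310,14,a),("lineL bit",380,319,8,a),("blue far L",488,313,38,a),("blue far R",587,313,38,a),("markR-in",457,350,14,a),("markR-out",612,350,14,a),("lineR bit",481,359,8,a)])
E
```

```text
brass far L [58.  40.6]
brass far R [57.9 15.7]
markL-in [61.4  7. ]
markL-out [61.4 48.7]
lineL bit [61.7 14.4]
blue far L [ 48.3 -13.3]
blue far R [ 48.4 -38.1]
markR-in [49.5 -6.3]
markR-out [ 49.5 -47.6]
lineR bit [ 49.6 -13. ]
```

```bash

python3 -m inch '[[1,[-0.3,-0.1,0.1],[0,0,0]],[1,[-0.6,-0.2,0.3],[0,0,0]],[1,[-0.95,-0.2,0.46],[0,0,0]],[1,[-0.95,-0.2,0.46],[0,0,0]],[1,[-0.95,-0.2,0.46],[0,0,0]]]'
python3 -m inch '[[1,[-0.1,0,0.3],[0,0,0]],[1,[-0.12,0,0.55],[0,0,0]],[1,[-0.08,0,0.75],[0,0,0]],[1,[-0.08,0,0.83],[0,0,0]],[1,[-0.08,0,0.83],[0,0,0]],[1,[-0.08,0,0.83],[0,0,0]]]'
python3 st.py
```

```text
t: 31.55
tcp_pos: [0.521, 0.136, 0.0888]
tool_rot: [0.816, 0.434, 0.337, -0.182]
force: [0.0, 0.6, 0.1]
finger_gap: 0.001
t: 32.15
tcp_pos: [0.5518, 0.1799, 0.0269]
tool_rot: [0.815, 0.435, 0.338, -0.18]
force: [0.2, 0.2, -0.2]
finger_gap: -0.002
q [-0.25  0.89  2.06  1.72  0.74 -1.31] F [ 0.2  0.2 -0.2]
tcp jig [-31.2  26.8] z 26.9
tool axes in jig (columns)
 [[ 0.706  0.002  0.708]
 [ 0.003 -1.    -0.   ]
 [ 0.708  0.002 -0.706]]
```

```bash

python3 -m inch '[[1,[0.05,0,0.06],[0,0,0]],[1,[0.09,0,0.1],[0,0,0]],[1,[0.12,0,0.135],[0,0,0]],[1,[0.145,0,0.16],[0,0,0]],[1,[0.165,0,0.18],[0,0,0]],[1,[0.18,0,0.195],[0,0,0]],[1,[0.191,0,0.205],[0,0,0]],[1,[0.191,0,0.205],[0,0,0]],[1,[0.191,0,0.205],[0,0,0]]]'
python3 st.py
python3 -m inch '[[1,[-0.07,0,-0.07],[0,0,0]],[1,[-0.2,0,-0.2],[0,0,0]],[1,[-0.35,0,-0.35],[0,0,0]],[1,[-0.45,0,-0.5],[0,0,0]],[1,[-0.4,0,-0.8],[0,0,0]],[1,[-0.3,0,-1],[0,0,0]],[1,[-0.1,0,-1],[0,0,0]],[1,[-0.1,0,-1],[0,0,0]]]'
python3 -m inch '[[1,[0.2,0,-0.2],[0,0,0]],[1,[0.5,0,-0.46],[0,0,0]],[1,[0.8,0.1,-0.46],[0,0,0]],[1,[1,0.27,-0.46],[0,0,0]],[1,[1,0.27,-0.46],[0,0,0]],[1,[1,0.27,-0.46],[0,0,0]]]'
python3 - <<'E'
from h import *
grab("wrist","w19");grab("side","s19")
p=cv2.imread("pics/w19.png");cv2.imwrite("pics/w19c.png",cv2.resize(p[180:330,220:420],None,fx=4,fy=4,interpolation=cv2.INTER_CUBIC))
p=cv2.imread("pics/s19.png");cv2.imwrite(f"pics/s19z.png",cv2.resize(p[215:275,265:345],None,fx=10,fy=10,interpolation=cv2.INTER_CUBIC))
E
```

```text
t: 33.05
tcp_pos: [0.567, 0.2033, 0.0243]
tool_rot: [0.815, 0.435, 0.338, -0.18]
force: [-0.9, -0.2, -0.3]
finger_gap: -0.002
q [-0.18  0.9   2.02  1.74  0.72 -1.25] F [-0.9 -0.2 -0.3]
tcp jig [-3.4 27.2] z 24.3
tool axes in jig (columns)
 [[ 0.707  0.002  0.707]
 [ 0.001 -1.     0.001]
 [ 0.707 -0.    -0.707]]
t: 33.85
tcp_pos: [0.5244, 0.1383, 0.0897]
tool_rot: [0.814, 0.436, 0.339, -0.179]
force: [0.5, 0.1, -0.3]
finger_gap: -0.001
t: 34.45
tcp_pos: [0.5665, 0.1552, 0.1902]
tool_rot: [0.815, 0.436, 0.337, -0.18]
force: [0.1, -0.0, 0.3]
finger_gap: 0.002
```

View pics/w19c.png

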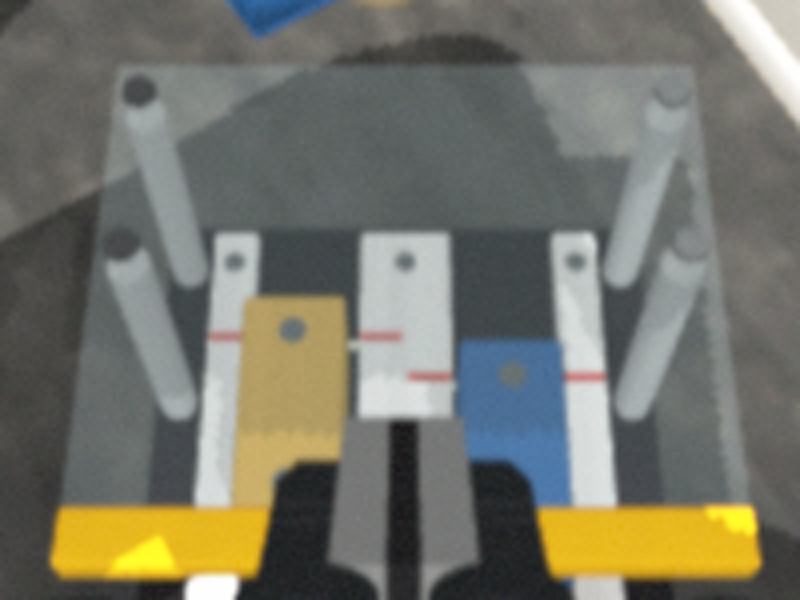

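View pics/s19z.png

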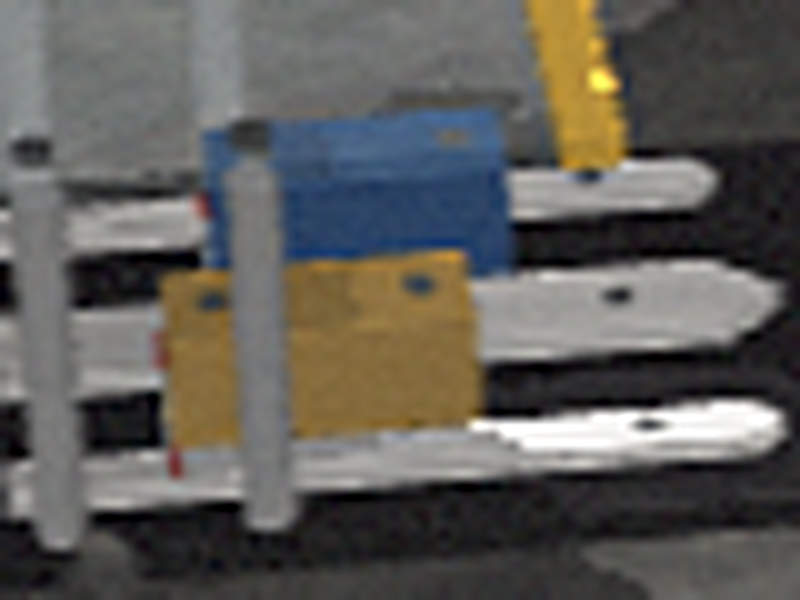

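```bash

python3 - <<'E'
from meas import *
a=(220,180,4,4)
go("w19",[("brass far L",247,296,38,a),("brass far R",345,296,38,a),("markL-in",380,337,14,a),("markL-out",225,337,14,a),("lineL bit",354,345.5,8,a),("blue far L",462,340.5,38,a),("blue far R",560,340.5,38,a),("markR-in",431,377,14,a),("markR-out",585,377.5,14,a)])
p=np.load("pics/s19.npz")["p"]
cv2.imwrite("pics/s19y.png",cv2.resize(p[233:268,272:317],None,fx=16,fy=16,interpolation=cv2.INTER_NEAREST))
p=np.load("pics/w19.npz")["p"]
cv2.imwrite("pics/w19y.png",cv2.resize(p[245:285,268:372],None,fx=7.5,fy=15,interpolation=cv2.INTER_NEAREST))
p,d,K,o,M=load("pics/side0.npz")
def px(x,y,z): 
    w=tow(x,y);u=proj([w[0],w[1],z/1e3],K,o,M)[0];return np.round((u-[264.5,214.5])*10,0)
print("marks L",px(62,7,14),px(62,46.5,14),"R",px(50,-7,14),px(50,-46,14))
for x in(60,62,64):print(x,"far top L,R",px(x,40.5,38),px(x,14.5,38),"bot",px(x,40.5,14),"near",px(x-60,40.5,14),px(x-60,40.5,38))
for x in(48,50):print(x,"far top R",px(x,-40,38),"near",px(x-60,-14,14),px(x-60,-14,38))
E
```

```text
brass far L [60.9 40.6]
brass far R [60.9 15.7]
markL-in [61.1  7.2]
markL-out [61. 49.]
lineL bit [61.4 14.4]
blue far L [ 48.4 -13.7]
blue far R [ 48.5 -38.2]
markR-in [49.3 -6.4]
markR-out [ 49.2 -47.3]
marks L [166. 352.] [179. 460.] R [221. 310.] [208. 211.]
60 far top L,R [180. 338.] [172. 268.] bot [187. 443.] near [495. 417.] [491. 313.]
62 far top L,R [170. 339.] [161. 269.] bot [177. 443.] near [484. 418.] [481. 314.]
64 far top L,R [160. 340.] [151. 269.] bot [167. 444.] near [474. 419.] [471. 315.]
48 far top R [213. 124.] near [524. 267.] [521. 166.]
50 far top R [204. 125.] near [514. 268.] [511. 166.]
```

View pics/s19y.png

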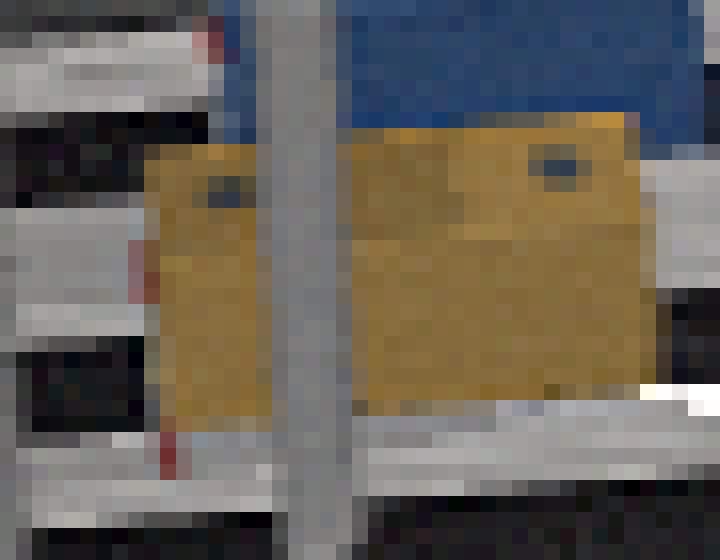

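View pics/w19y.png

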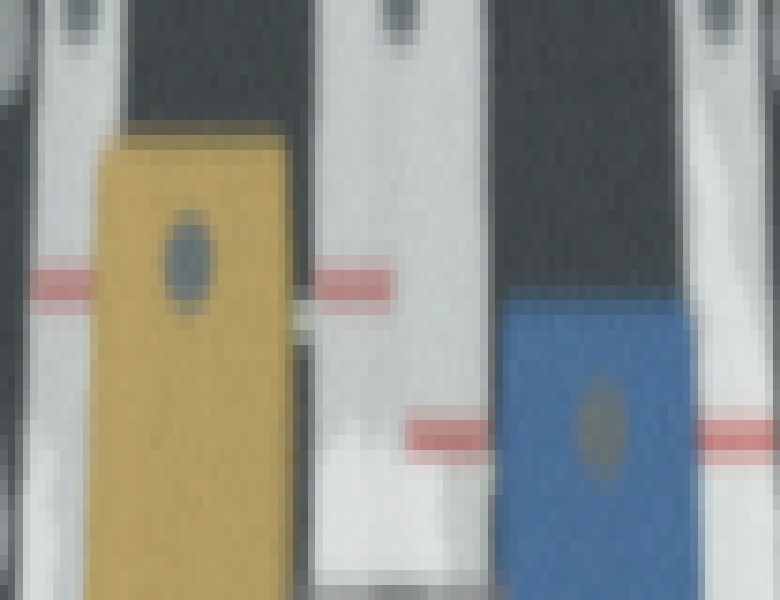

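```bash

python3 - <<'E'
from h import *
a=np.load("pics/side0.npz")["p"];b=np.load("pics/s19.npz")["p"]
for n,(x0,x1,y0,y1) in dict(white=(352,385,278,322),dropper=(264,292,270,324),yellow=(205,260,225,300)).items():
    A=cv2.Canny(a[y0:y1,x0:x1],60,150).astype(np.float32);B=cv2.Canny(b[y0:y1,x0:x1],60,150).astype(np.float32)
    print(n,cv2.phaseCorrelate(cv2.GaussianBlur(A,(5,5),1),cv2.GaussianBlur(B,(5,5),1)))
from station import sign_off,sense
print(sense()["t"],sense()["force"])
print(sign_off())
E
```

```text
white ((-0.23279687545177907, 0.8449692648555427), 1.1105681033782018)
dropper ((0.1695273446844432, 0.042742963926635014), 0.6111268852963859)
yellow ((0.007717894050585983, 0.2581734450768991), 0.6702161759270562)
34.55 [-0.71456009  0.23365796 -1.00618893]
the job is handed in; nothing more can be done
None
```

Both bars are in their channels at their lines, and I handed the job in at 34.6 s of the 69 s allowed. I pushed the blue bar along the right channel first. Then I carried the brass bar to the apron, let go, and pushed it into the left channel with the closed fingers tilted under the guard.

| Bar | Wrist view (far edge vs middle of its line) | Side view | Lying |
|---|---|---|---|
| Brass | 0.1–0.2 mm short | level to about 0.6 mm past | flat, square in channel |
| Blue | 0.6–1.1 mm short | about 0.2–1.2 mm short | flat, square in channel |

- **Disagreement:** the two views differ by up to about 1 mm, which is within the calibration. For brass they disagree on which side of the line's middle the edge lies. The line is 2 mm wide, so I took both bars as meeting theirs and did not nudge the blue bar the last half millimetre.
- **Bad readings:** one earlier wrist reading of the blue bar, at the very edge of a picture, put it about 8 mm short. I dropped it because the edge was unclear there and every later view contradicted it.
- **Bystanders:** I compared the first and last side views. The dropper and yellow jar moved less than 0.3 px. The white jar read 0.8 px (about 1.5 mm at that range), which I put down to changed shadow. I never saw anything touch the jar, but I did not check it further.
- **At hand-in:** the gripper was about 19 cm above the worktop, clear of everything, with about 1 N on the force sensor, which is its usual noise.

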